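Get the finishing bowl's batch ready

ROBOT

A 7-joint arm with a two-finger parallel gripper is mounted at the origin on the work surface. World frame = base frame: x ahead of the robot, y to its left, z up, the work surface at z = 0. Lengths are in m, angles in rad, forces in N, time in s.
With the tool pointing down it reaches from about 0.4 to 0.85 m from the base axis. Payload 4.4 kg.
Tool frame: the origin (TCP) lies on the centre line of the jaws, within the pads' length; the fingertips stand 19 mm ahead of it and the grasp point (between the pads) is the TCP; z points along the fingers, y is the direction in which the jaws open and shut (so a half turn about z gives the same grasp; the last joint's range is limited). The gripper opens to 94 mm and grips with 3 to 60 N. Pads are 16 mm wide; open, the fingers measure 119 mm over their backs; the gripper's body (75 mm by 177 mm) begins 78 mm behind the grasp point.
Start: joints at [-1.25, 0.628, 0.038, 1.517, -0.027, 0.996, -0.02], TCP at [0.245, 0.602, 0.224] pointing down, gripper open.
Joint ranges: [-3.06, 3.06], [-0.37, 2.12], [-1.25, 1.32], [0.18, 2.47], [-1.1, 4.24], [0.23, 1.98], [-2.94, 2.94]. Speed limits (rad/s): [2.57, 2.57, 3.14, 3.14, 3.14, 3.14, 3.14].

INTERFACE

Orientations are given as a 3x3 rotation matrix whose columns are the frame's x, y, z axes.
In Python, from plant import r, vision, workorder gives the robot as it stands.
- The arm moves only by the tool send_rows, never from a script. Its argument "commands" is a list of rows, each an object of numbers: "x", "y", "z": the shift along the world's x, y, z in mm; "spin": the turn about the world's z in rad; "jaw": the opening, from 0 (shut) to 1 (fully open). In form: [{"x": .., "y": .., "z": .., "spin": .., "jaw": ..}, ...]. A call has exactly 8 rows; each row is the pose to reach, as a shift and turn from the pose measured when the call began; what a row does not reach only later rows make up. A row lasts 1/8 s, in which the tool goes at most 62.5 mm and 10.7 degrees, less where a joint would pass 70% of its speed; a pose out of reach is approached as far as the arm can. A call with a gripper value outside its range is refused whole. The fingers move at their own pace and stop on an object; "squeeze" is the grip in N (left out, the last holds). Time passes only in rows, so rows that repeat a pose let the fingers close, or fill a call up. It gives the time, the measured TCP pose, the force and the opening at its end, in the units of the state.
- r.state(): the state, without advancing time (a new reading comes with each control period).
- vision.snapshot(name): name is "side" or "top" or "wrist"; returns a dict with "img" (384x512x3 uint8, blue, green, red), "z_map" (384x512 float32, m along the optical axis (not along the pixel's ray), 0 where there is no reading), "fx", "fy", "cx", "cy" (pixels), "k1" (the pictures are not rectified: a ray, as slopes to the right and down, at radius r is drawn at 1 + k1 r^2 times it, then the intrinsics apply), "camera_from_world" (4x4, takes a point from world to camera coordinates); the wrist camera has in their place "T_tool_cam" (4x4, takes a point from camera to tool coordinates, whose origin is the TCP and whose axes are the flange's). Camera axes: x right, y up, looking along -z (the intrinsics and any distortion apply to the point x, -y, -z); pixel columns grow to the right and rows downward; lengths in m; the calibration is good to about 2 mm. A picture is of the moment at which its call begins: read the wrist's pose just before it.
- workorder.hand_in(): hands the job in, once; it reports no verdict.
The state is a dict: "t": time; "joints": joint angles; "qvel": joint speeds; "joint_torque": joint torques, N m; "ee_pos": TCP position; "eef_rot": TCP orientation; "wrist_force": force on the tool from outside, world axes, zero at the start; "ft_torque": the same for the moment, N m; "grip_width": finger opening in m.
Only numpy, scipy, OpenCV 4.12 (cv2) and the standard library are available. Lean on these libraries where they do the work, as an engineer would, in place of code of your own. Each camera call takes 0.05 s, during which the arm holds its last target.

TASK

Shake up every jar of polishing compound on the touch mixer, one at a time in the order red, yellow, green, blue (two or three of them are there): hold the jar upright on the middle of the rubber pad, press the pad fully down, keep it down for a good second, and have all the jars standing upright well within the cork mat at the end. When all the jars are shaken, stir the ceramic pieces with the stirrer, its tip down near the bowl's floor, at least two full wide turns round the bowl and until every piece lies somewhere clearly different from where it started, keeping them all in the bowl. Finish with the stirrer stood back in its stand, nothing left on the mixer, and the felt wheel, brass tin and steel part left where they were.

Things in the scene. Friction and masses are not known exactly. Their poses are not given: they have to be found in the camera images.
- mixer: touch mixer fixed to the bench: blue box 120 x 120 x 40 mm with a round black rubber pad on top; origin at the centre of its underside (the pad's axis), z up.
- pad (a joint): how far the mixer's sprung rubber pad (76 mm across, flat) is pressed down, m: 0 = up, pad top 65 mm above the bench; 0.015 = fully down on its stop, pad top 50 mm above the bench. The spring takes about 6 N to start and 14 N (minus the jar's own weight) to reach the stop; a jar's weight alone does not press it down.
- pad_stop (a point): fixed point on the pad's axis, 50 mm above the bench: where the centre of the pad's top is when fully down.
- bowl: finishing bowl fixed to the bench: round dark steel open bowl on a grey foot, 154 mm across, rim 90 mm above the bench; origin at the centre of its underside, z up.
- bowl_floor (a point): centre of the bowl's inner floor, 36 mm above the bench; x, y level. Inner wall about 70 mm from it, 54 mm high.
- stand: aluminium block 50 x 50 x 60 mm fixed to the bench, with a round hole 20 mm across and 50 mm deep (hole floor 10 mm above the bench) from the middle of its top, mouth chamfered 3 mm. Origin at the centre of its underside.
- stirrer: stirrer, 190 mm long, 0.12 kg: steel rod 16 mm across and 135 mm long with a black square handle 26 x 26 mm from 130 to 190 mm above its tip. Origin at the centre of its lower tip, z up along the rod towards the handle, x and y across the handle's flat faces. Starts standing in the stand's hole, tip on the hole floor.
- mat: flat cork mat fixed to the bench, 300 x 150 mm, 3 mm thick; origin at the centre of its underside, x along its length.
- jar_red: red jar of polishing compound with a narrower lid of the same colour and a heavy dark steel base 14 mm high, 62 mm across (lid 54 mm), 73 mm high with the lid (lid from 55 mm up), about 0.17 to 0.29 kg; origin at the centre of its underside, z up. May be absent.
- jar_yellow: yellow jar of polishing compound with a narrower lid of the same colour and a heavy dark steel base 14 mm high, 62 mm across (lid 54 mm), 73 mm high with the lid (lid from 55 mm up), about 0.17 to 0.29 kg; origin at the centre of its underside, z up. May be absent.
- jar_green: green jar of polishing compound with a narrower lid of the same colour and a heavy dark steel base 14 mm high, 62 mm across (lid 54 mm), 73 mm high with the lid (lid from 55 mm up), about 0.17 to 0.29 kg; origin at the centre of its underside, z up. May be absent.
- jar_blue: blue jar of polishing compound with a narrower lid of the same colour and a heavy dark steel base 14 mm high, 62 mm across (lid 54 mm), 73 mm high with the lid (lid from 55 mm up), about 0.17 to 0.29 kg; origin at the centre of its underside, z up. May be absent.
- media0: orange ceramic finishing piece in the bowl, a cylinder 22 mm across and 16 mm high, 20 g; origin at the centre of its flat end, z along its axis. Starts upright on the bowl floor, 34 to 50 mm from its centre; the middle of the bowl is empty.
- media1: white ceramic finishing piece in the bowl, a cylinder 22 mm across and 16 mm high, 20 g; origin at the centre of its flat end, z along its axis. Starts upright on the bowl floor, 34 to 50 mm from its centre; the middle of the bowl is empty.
- media2: orange ceramic finishing piece in the bowl, a cylinder 22 mm across and 16 mm high, 20 g; origin at the centre of its flat end, z along its axis. Starts upright on the bowl floor, 34 to 50 mm from its centre; the middle of the bowl is empty.
- media3: white ceramic finishing piece in the bowl, a cylinder 22 mm across and 16 mm high, 20 g; origin at the centre of its flat end, z along its axis. Starts upright on the bowl floor, 34 to 50 mm from its centre; the middle of the bowl is empty.
- media4: orange ceramic finishing piece in the bowl, a cylinder 22 mm across and 16 mm high, 20 g; origin at the centre of its flat end, z along its axis. Starts upright on the bowl floor, 34 to 50 mm from its centre; the middle of the bowl is empty.
- media5: white ceramic finishing piece in the bowl, a cylinder 22 mm across and 16 mm high, 20 g; origin at the centre of its flat end, z along its axis. Starts upright on the bowl floor, 34 to 50 mm from its centre; the middle of the bowl is empty.
- felt_wheel: bystander: pale felt polishing wheel lying flat, 80 mm across, 30 mm high; origin at the centre of its underside.
- wax_tin: bystander: brass-coloured tin with a pale top, 60 mm across, 60 mm high; origin at the centre of its underside.
- steel_part: bystander: steel block 30 x 90 x 24 mm with a pin at one end; origin at the centre of its underside.

How it is judged:
By the outcome, as a careful person would: the job done as asked, in the order asked, and still so for the second after the job is handed in, with the robot touching nothing.
Of jar_red, jar_yellow, jar_green, jar_blue only 2 to 3 are there at a start; the rules pass over those that are not, and their reading is None.
At some moment in a run one of jar_red, jar_yellow, jar_green, jar_blue may be knocked a few centimetres aside while the robot is not near it.
It also fails if it takes over 208 s, if anything falls off the work surface, if the arm or the gripper's body presses on something with over 40 N, if the wrist force passes 120 N, or if a joint passes its speed limit or range.

## Working session

There is one attempt and no reset: what is moved stays moved. The work goes in short steps, Python scripts to look and compute and a tool call to move; the robot and the scene stay as the last step left them, time stands still between calls to the robot, and variables do not carry over. Pictures are saved under pics/ and viewed, and the job is handed in when it is done.

Besides the shell and the picture viewer there is one more tool, called after "Call:" as name(argument=value, ...) on one line, values as JSON. send_rows: Moves the arm, as the interface text tells. Its arguments: {"type":"object","properties":{"commands":{"type":"array","items":{"type":"object","properties":{"x":{"type":"number"},"y":{"type":"number"},"z":{"type":"number"},"spin":{"type":"number"},"jaw":{"type":"number"}}}},"squeeze":{"type":"number"}},"required":["commands"]}

```bash
ls -la; mkdir -p pics
cat > h.py <<'E'
import numpy as np, cv2
from plant import r, vision, workorder
def snap(n, f):
    s=vision.snapshot(n); cv2.imwrite('pics/'+f,s['img']); np.savez('/tmp/'+f+'.npz',**s); return s
def cam(s, st=None):
    if 'camera_from_world' in s: return np.array(s['camera_from_world'])
    T=np.eye(4); T[:3,:3]=np.array(st['eef_rot']); T[:3,3]=st['ee_pos']
    return np.linalg.inv(T@np.array(s['T_tool_cam']))
def rays(s,uv):
    K=np.array([[s['fx'],0,s['cx']],[0,s['fy'],s['cy']],[0,0,1.]])
    p=cv2.undistortPoints(np.array(uv,float).reshape(-1,1,2),K,np.array([float(s['k1']),0,0,0.]))[:,0]
    return np.c_[p[:,0],-p[:,1],-np.ones(len(p))]
def onplane(s,uv,z,st=None):
    C=np.linalg.inv(cam(s,st)); d=rays(s,uv)@C[:3,:3].T; o=C[:3,3]
    return o+d*((z-o[2])/d[:,2])[:,None]
def cloud(s,st=None):
    h,w=s['z_map'].shape; v,u=np.mgrid[:h,:w]
    d=rays(s,np.c_[u.ravel(),v.ravel()])*s['z_map'].ravel()[:,None]
    C=np.linalg.inv(cam(s,st)); P=d@C[:3,:3].T+C[:3,3]
    P[s['z_map'].ravel()<=0]=np.nan
    return P.reshape(h,w,3)
E
python3 - <<'E'
from h import *
st=r.state(); print({k:np.round(v,3).tolist() for k,v in st.items()})
for n in ['top','side','wrist']:
    s=snap(n,n+'0.png'); print(n,[float(s[k]) for k in('fx','fy','cx','cy','k1')],np.round(s.get('camera_from_world',s.get('T_tool_cam')),3).tolist())
    P=cloud(s,st); print(np.nanmin(P,(0,1)),np.nanmax(P,(0,1)))
E
```

```text
total 12
drwxr-xr-x  3 agent agent 4096 Dec  6 20:19 .
drwxr-xr-x 23 root  root  4096 Dec  6 20:19 ..
drwxr-xr-x  2 agent agent 4096 Dec  6 20:19 pics
{'t': 0.0, 'joints': [-1.25, 0.629, 0.038, 1.518, -0.027, 0.996, -0.02], 'qvel': [0.001, 0.0, -0.001, 0.0, 0.0, 0.0, 0.001], 'joint_torque': [-0.0, -54.971, 1.143, -18.664, -0.052, 0.024, 0.0], 'ee_pos': [0.245, 0.601, 0.224], 'eef_rot': [[-0.926, 0.377, -0.001], [0.377, 0.926, -0.002], [-0.0, -0.002, -1.0]], 'wrist_force': [-0.715, -0.061, 0.634], 'ft_torque': [-0.002, -0.089, 0.005], 'grip_width': 0.094}
top [372.18497922107156, 372.18497922107156, 257.716290475232, 195.4780569464528, -0.12408822949769859] [[-0.008, -0.999, 0.032, 0.009], [0.996, -0.005, 0.088, -0.623], [-0.088, 0.033, 0.996, -0.914], [0.0, 0.0, 0.0, 1.0]]
[ 0.1038348  -1.39103585 -0.76563042] [1.41879522 1.30542101 0.24574325]
side [399.0468636244474, 399.0468636244474, 260.23345754878466, 195.34613647529335, -0.012959431909820842] [[0.966, -0.26, -0.007, -0.59], [0.202, 0.735, 0.648, -0.194], [-0.163, -0.627, 0.762, -0.927], [0.0, 0.0, 0.0, 1.0]]
[-0.71470014 -0.49706742 -0.77196995] [1.43101497 2.46183056 0.37457418]
wrist [324.79106378106695, 324.79106378106695, 253.24357972765222, 190.85307812429843, 0.014240050808996475] [[-0.0, 0.972, 0.233, 0.067], [1.0, 0.0, 0.001, 0.0], [0.001, 0.233, -0.972, -0.16], [0.0, 0.0, 0.0, 1.0]]
[-0.02416588  0.26844145 -0.75924201] [0.99924318 1.49353021 0.34003095]
```

View pics/top0.png

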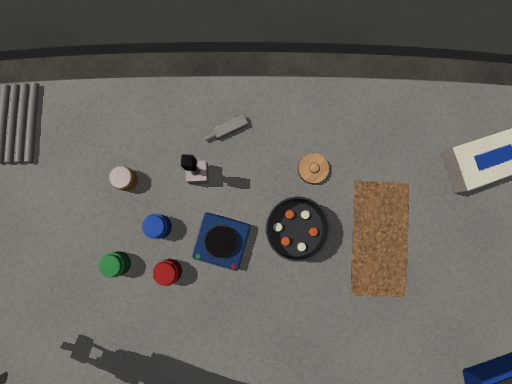

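View pics/side0.png

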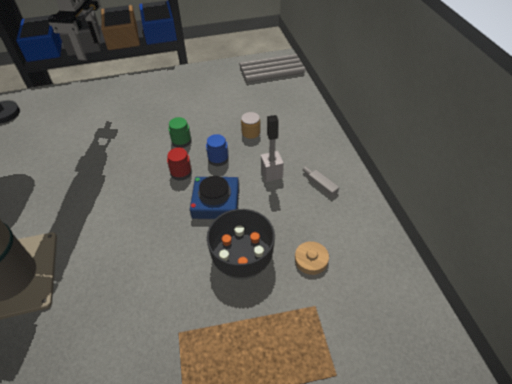

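The top view shows red (167,272), green (115,264), blue (156,226), mixer (222,241), bowl (297,229), stand and stirrer (195,170), mat (380,238), and no yellow jar. Next I measure them.

```bash
cat >> h.py <<'E'
HUE={'red':((0,10),(172,180)),'green':((45,85),),'blue':((100,130),),'yellow':((22,34),)}
def hmask(img,c,smin=110,vmin=50):
    hsv=cv2.cvtColor(img,cv2.COLOR_BGR2HSV);H,S,V=[hsv[...,i] for i in range(3)]
    m=np.zeros(H.shape,bool)
    for a,b in HUE[c]: m|=(H>=a)&(H<=b)
    return m&(S>smin)&(V>vmin)
def jars(s,zref=0.073,zmat=0.0):
    """lid tops: coloured points near lid height in cloud; centre by min enclosing circle"""
    P=cloud(s); out={}
    ws=(P[...,0]>.3)&(P[...,0]<1.0)&(abs(P[...,1])<.5)
    for c in HUE:
        m=hmask(s['img'],c)&ws&(abs(P[...,2]-zref-zmat)<.008)
        n,l,stt,_=cv2.connectedComponentsWithStats(m.astype(np.uint8))
        if n<2: continue
        k=1+np.argmax(stt[1:,4])
        if stt[k,4]<60: continue
        vu=np.argwhere(l==k); q=P[l==k]
        (cx,cy),rad=cv2.minEnclosingCircle(vu[:,::-1].astype(np.float32))
        z=np.median(q[:,2]); out[c]=(onplane(s,[[cx,cy]],zref+zmat)[0],q.mean(0),z,rad,len(q))
    return out
E
python3 - <<'E'
from h import *
np.set_printoptions(precision=4,suppress=True)
for n in ['top','side']:
    s=dict(np.load(f'/tmp/{n}0.png.npz')); P=cloud(s)
    print(n)
    for c,v in jars(s).items(): print(c,v)
    img=s['img'];Z=P[...,2]
    ws=(P[...,0]>.3)&(P[...,0]<1.0)&(abs(P[...,1])<.5)
    def rect(m,z,name):
        n,l,t,_=cv2.connectedComponentsWithStats(m.astype(np.uint8)); k=1+np.argmax(t[1:,4])
        pts=np.argwhere(l==k)[:,::-1]; w=onplane(s,pts,z)[:,:2]
        (c,wh,a)=cv2.minAreaRect(w.astype(np.float32)); print(name,'c',c,'wh',wh,'ang',a,'n',len(pts),'mean',w.mean(0), 'z',np.median(Z[l==k]))
        return l==k
    hsv=cv2.cvtColor(img,cv2.COLOR_BGR2HSV)
    m=hmask(img,'blue',80,30)&ws&(abs(Z-.04)<.008); 
    pad=(hsv[...,2]<50)&ws&(abs(Z-.065)<.008)
    rect(pad,.065,'pad')
    rect(m|pad,.04,'mixer')
    matm=(hsv[...,0]>5)&(hsv[...,0]<25)&(hsv[...,1]>90)&ws&(abs(Z)<.012); rect(matm,.003,'mat')
    rim=ws&(abs(Z-.09)<.007)&(hsv[...,2]<90); rect(rim,.09,'rim')
    st=ws&(abs(Z-.06)<.006)&(hsv[...,2]>100)&(hsv[...,1]<60)
    n_,l,t,ce=cv2.connectedComponentsWithStats(st.astype(np.uint8))
    for k in range(1,n_):
        if t[k,4]>25:
            w=onplane(s,np.argwhere(l==k)[:,::-1],.06)[:,:2]; print('z60',ce[k],t[k,4],cv2.minAreaRect(w.astype(np.float32)))
    hd=ws&(abs(Z-.2)<.01)
    rect(hd,.2,'handle')
    fl=ws&(abs(Z-.03)<.006)
    n_,l,t,ce=cv2.connectedComponentsWithStats(fl.astype(np.uint8))
    for k in range(1,n_):
        if t[k,4]>60: print('z30',ce[k],t[k,4],P[l==k].mean(0))
E
```

```text
top
red (array([0.4343, 0.2306, 0.073 ]), array([0.4341, 0.2305, 0.0739]), np.float64(0.07400249779123036), 11.608471870422363, 406)
green (array([0.4534, 0.363 , 0.073 ]), array([0.4529, 0.3633, 0.0739]), np.float64(0.07412435550708268), 11.192337989807129, 374)
blue (array([0.5471, 0.2575, 0.073 ]), array([0.5474, 0.2573, 0.0738]), np.float64(0.07391619113064674), 11.298032760620117, 383)
pad c (0.5096294283866882, 0.09767940640449524) wh (0.07306759059429169, 0.07278898358345032) ang 44.7908821105957 n 776 mean [0.5094 0.0976] z 0.06614248006363793
mixer c (0.5101901888847351, 0.09659849107265472) wh (0.11798185110092163, 0.11786185204982758) ang 74.18000793457031 n 2072 mean [0.5109 0.0968] z 0.04228995143843339
mat c (0.5103985667228699, -0.3180364668369293) wh (0.1494346410036087, 0.2991459369659424) ang 86.38739776611328 n 6123 mean [ 0.5094 -0.3172] z 0.004155169526377844
rim c (0.5384751558303833, -0.08666543662548065) wh (0.1497182697057724, 0.15070213377475739) ang 89.46141052246094 n 454 mean [ 0.54   -0.0935] z 0.09068643370199281
z60 [201.3896 164.2597] 77 ((0.697537362
[... 1974 characters left out ...]
.8646 159.6458] 96 ((0.6689223051071167, 0.1582542359828949), (0.05435165390372276, 0.023174121975898743), 78.53187561035156)
handle c (0.6848334670066833, 0.1519446074962616) wh (0.037760619074106216, 0.027391694486141205) ang 85.32069396972656 n 105 mean [0.6845 0.1524] z 0.19987287089437888
z30 [250.7581 130.2258] 62 [0.6684 0.324  0.0298]
z30 [180.9677 138.9677] 62 [0.4574 0.3409 0.0301]
z30 [217.7353 157.25  ] 68 [0.5485 0.2353 0.0295]
z30 [272.197  171.7879] 66 [0.6826 0.1382 0.0298]
z30 [181.1324 171.1471] 68 [0.4398 0.2072 0.0305]
z30 [324.0728 180.7087] 206 [0.8104 0.0726 0.0256]
z30 [206.6604 212.7075] 106 [0.4825 0.0445 0.0301]
z30 [312.0154 255.1231] 130 [ 0.6976 -0.1433  0.0289]
```

Three jars are present: red, green and blue. Both views agree on the sizes, with a steady 3–4 mm offset between the cameras. I'll move above red and refine with the wrist camera.

Call:
send_rows(commands=[{"x": 24,"y": -47,"z": 0,"spin": 0,"jaw": 1},{"x": 48,"y": -94,"z": 0,"spin": 0,"jaw": 1},{"x": 72,"y": -140,"z": 0,"spin": 0,"jaw": 1},{"x": 96,"y": -187,"z": 0,"spin": 0,"jaw": 1},{"x": 120,"y": -234,"z": 0,"spin": 0,"jaw": 1},{"x": 144,"y": -281,"z": 0,"spin": 0,"jaw": 1},{"x": 168,"y": -328,"z": 0,"spin": 0,"jaw": 1},{"x": 191,"y": -373,"z": 0,"spin": 0,"jaw": 1}])

```text
t: 1.15
ee_pos: [0.4366, 0.2268, 0.2238]
eef_rot: [[-0.926, 0.377, -0.0], [0.377, 0.926, -0.001], [-0.0, -0.001, -1.0]]
wrist_force: [0.1, 0.1, -0.0]
grip_width: 0.0939
```

```bash
cat >> h.py <<'E'
def wjars(f,zref=.073):
    st=r.state(); s=snap('wrist',f); P=cloud(s,st); out={}
    ws=(P[...,0]>.25)&(P[...,0]<1.0)&(abs(P[...,1])<.55)
    for c in HUE:
        m=hmask(s['img'],c)&ws&(abs(P[...,2]-zref)<.008)
        n,l,t,_=cv2.connectedComponentsWithStats(m.astype(np.uint8))
        if n<2: continue
        k=1+np.argmax(t[1:,4])
        if t[k,4]<200: continue
        pts=np.argwhere(l==k)[:,::-1]; w=onplane(s,pts,zref,st)[:,:2]
        c2,rad=cv2.minEnclosingCircle(w.astype(np.float32)); 
        print(c,'centre',np.round(c2,4),'mean',np.round(w.mean(0),4),'rad',round(rad,4),'z',round(float(np.median(P[l==k][:,2])),4),'bbox',t[k].tolist())
    print('st',round(st['t'],2),np.round(st['ee_pos'],4),'F',np.round(st['wrist_force'],1),'w',round(st['grip_width'],4))
    return s,st,P
E
python3 -c "
from h import *
wjars('w1.png')"
```

```text
red centre [0.435  0.2333] mean [0.4348 0.2332] rad 0.0271 z 0.073 bbox [232, 152, 55, 54, 2309]
green centre [0.4539 0.3641] mean [0.4533 0.3646] rad 0.0277 z 0.0729 bbox [365, 117, 59, 57, 2523]
blue centre [0.5463 0.261 ] mean [0.5442 0.2596] rad 0.0281 z 0.0729 bbox [297, 242, 52, 42, 1689]
st 1.15 [0.4366 0.2268 0.2238] F [ 0.1  0.1 -0. ] w 0.0939
```

Call:
send_rows(commands=[{"x": -1,"y": 4,"z": -40,"spin": 0,"jaw": 1},{"x": -1,"y": 4,"z": -80,"spin": 0,"jaw": 1},{"x": -1,"y": 4,"z": -120,"spin": 0,"jaw": 1},{"x": -1,"y": 4,"z": -150,"spin": 0,"jaw": 1},{"x": -1,"y": 4,"z": -170,"spin": 0,"jaw": 1},{"x": -1,"y": 4,"z": -184,"spin": 0,"jaw": 1},{"x": -1,"y": 4,"z": -184,"spin": 0,"jaw": 1},{"x": -1,"y": 4,"z": -184,"spin": 0,"jaw": 1}], squeeze=40)

```text
t: 2.2
ee_pos: [0.4394, 0.2234, 0.0404]
eef_rot: [[-0.923, 0.386, 0.003], [0.386, 0.923, -0.006], [-0.005, -0.005, -1.0]]
wrist_force: [-0.4, -0.7, 0.4]
grip_width: 0.0937
```

```bash
python3 -c "
from h import *
wjars('w2.png')"
```

```text
red centre [0.4338 0.2336] mean [0.4294 0.2353] rad 0.0269 z 0.073 bbox [207, 192, 125, 92, 9404]
st 2.2 [0.4394 0.2234 0.0404] F [-0.4 -0.7  0.4] w 0.0937
```

View pics/w2.png

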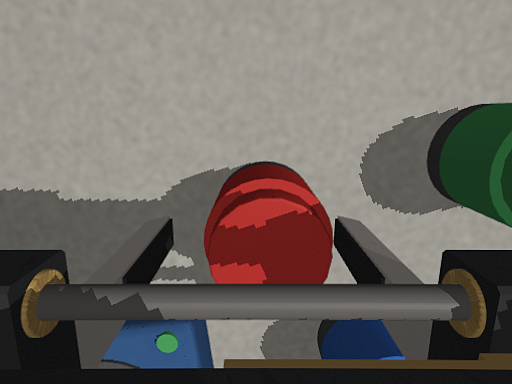

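The picture shows the red jar (205–332) close to the right finger (335). The arm stopped about 8 mm short in y, so I'll correct that before closing.

Call:
send_rows(commands=[{"x": -4,"y": 8,"z": 0,"spin": 0,"jaw": 1},{"x": -4,"y": 8,"z": 0,"spin": 0,"jaw": 1},{"x": -4,"y": 8,"z": 0,"spin": 0,"jaw": 1},{"x": -4,"y": 8,"z": 0,"spin": 0,"jaw": 1},{"x": -4,"y": 8,"z": 0,"spin": 0,"jaw": 1},{"x": -4,"y": 8,"z": 0,"spin": 0,"jaw": 1},{"x": -4,"y": 8,"z": 0,"spin": 0,"jaw": 1},{"x": -4,"y": 8,"z": 0,"spin": 0,"jaw": 1}])

```text
t: 3.25
ee_pos: [0.4355, 0.2314, 0.0406]
eef_rot: [[-0.923, 0.386, 0.003], [0.386, 0.923, -0.006], [-0.005, -0.004, -1.0]]
wrist_force: [0.2, -0.3, 0.3]
grip_width: 0.0938
```

```bash
python3 -c "
from h import *
wjars('w3.png'); print(r.state()['eef_rot'],r.state()['joints'])"
```

```text
red centre [0.4332 0.2338] mean [0.4264 0.2367] rad 0.0267 z 0.073 bbox [195, 207, 123, 77, 7627]
green centre [0.4457 0.3398] mean [0.4451 0.3381] rad 0.0153 z 0.0678 bbox [498, 163, 14, 73, 625]
st 3.25 [0.4355 0.2314 0.0406] F [ 0.2 -0.3  0.3] w 0.0938
[[-0.9225159   0.38594846  0.00286322]
 [ 0.38592874  0.92251101 -0.00569557]
 [-0.00483955 -0.00414925 -0.99997968]] [-0.57412631  0.71635943  0.03591515  2.09165486 -0.05244303  0.33484186
  0.67707893]
```

Call:
send_rows(commands=[{"x": 0,"y": 0,"z": 0,"spin": 0,"jaw": 0.5},{"x": 0,"y": 0,"z": 0,"spin": 0,"jaw": 0.3},{"x": 0,"y": 0,"z": 0,"spin": 0,"jaw": 0.3},{"x": 0,"y": 0,"z": 0,"spin": 0,"jaw": 0.3},{"x": 0,"y": 0,"z": 0,"spin": 0,"jaw": 0.3},{"x": 0,"y": 0,"z": 0,"spin": 0,"jaw": 0.3},{"x": 0,"y": 0,"z": 0,"spin": 0,"jaw": 0.3},{"x": 0,"y": 0,"z": 0,"spin": 0,"jaw": 0.3}], squeeze=40)

```text
t: 4.3
ee_pos: [0.4356, 0.2316, 0.0406]
eef_rot: [[-0.923, 0.386, 0.003], [0.386, 0.923, -0.005], [-0.005, -0.004, -1.0]]
wrist_force: [0.8, 1.4, 0.1]
grip_width: 0.0612
```

```bash
python3 -c "
from h import *
wjars('w4.png')
for n in ['top','side']:
  print(n,{k:(v[0],v[1]) for k,v in jars(snap(n,n+'1.png')).items()})"
```

```text
red centre [0.4327 0.2328] mean [0.4261 0.2358] rad 0.0266 z 0.073 bbox [192, 207, 123, 77, 7638]
green centre [0.4454 0.3401] mean [0.4451 0.3382] rad 0.0149 z 0.068 bbox [497, 163, 15, 71, 652]
st 4.3 [0.4356 0.2316 0.0406] F [0.8 1.4 0.1] w 0.0612
top {'green': (array([0.45390324, 0.36434576, 0.073     ]), array([0.45650702, 0.36699788, 0.07384471])), 'blue': (array([0.54710823, 0.25748941, 0.073     ]), array([0.54730817, 0.25710954, 0.07360798]))}
side {'red': (array([0.44938881, 0.22126355, 0.073     ]), array([0.45201882, 0.21864938, 0.07280989])), 'blue': (array([0.55053492, 0.25328923, 0.073     ]), array([0.55056229, 0.25293812, 0.07337649]))}
```

Call:
send_rows(commands=[{"x": 0,"y": 0,"z": 30,"spin": 0,"jaw": 0.3},{"x": 0,"y": 0,"z": 70,"spin": 0,"jaw": 0.3},{"x": 15,"y": -27,"z": 100,"spin": 0,"jaw": 0.3},{"x": 35,"y": -62,"z": 100,"spin": 0,"jaw": 0.3},{"x": 55,"y": -98,"z": 100,"spin": 0,"jaw": 0.3},{"x": 75,"y": -134,"z": 100,"spin": 0,"jaw": 0.3},{"x": 75,"y": -134,"z": 100,"spin": 0,"jaw": 0.3},{"x": 75,"y": -134,"z": 100,"spin": 0,"jaw": 0.3}], squeeze=50)

```text
t: 5.45
ee_pos: [0.5095, 0.0978, 0.1402]
eef_rot: [[-0.923, 0.386, 0.001], [0.386, 0.923, -0.005], [-0.003, -0.005, -1.0]]
wrist_force: [-0.4, 1.0, -2.5]
grip_width: 0.0614
```

```bash
python3 -c "
from h import *
s,st,P=wjars('w5.png',.173)
import numpy as np
print(st['eef_rot'])"
```

```text
red centre [0.5065 0.0992] mean [0.4999 0.1021] rad 0.0264 z 0.1725 bbox [192, 207, 123, 77, 7609]
st 5.45 [0.5095 0.0978 0.1402] F [-0.4  1.  -2.5] w 0.0614
[[-0.92251914  0.3859499   0.00105306]
 [ 0.38593943  0.92250868 -0.00533836]
 [-0.0030318  -0.00451832 -0.9999852 ]]
```

View pics/w5.png

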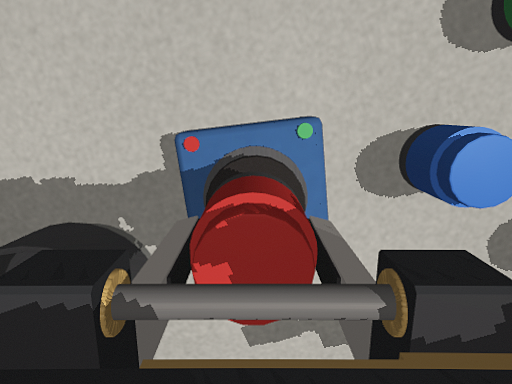

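The jar is held upright (weight about 2.5 N). Mixer corners are visible near (178,137) and (321,118), which lets me check the pad centre relative to the tool.

Run:
```python
from h import *
s=dict(np.load('/tmp/w5.png.npz')); st=r.state(); P=cloud(s,st)
hsv=cv2.cvtColor(s['img'],cv2.COLOR_BGR2HSV)
m=(hsv[...,0]>95)&(hsv[...,0]<130)&(hsv[...,1]>80)&(abs(P[...,2]-.04)<.005); m[:,340:]=0
m|=(abs(P[...,2]-.04)<.004)&(np.arange(512)[None]>170)&(np.arange(512)[None]<330)&(np.arange(384)[:,None]<215)
w=onplane(s,np.argwhere(m)[:,::-1],.04,st)[:,:2]
c,wh,a=cv2.minAreaRect(w.astype(np.float32)); print(c,wh,a)
b=cv2.boxPoints((c,wh,a)); print(b)
# top edge: two corners farthest along tool +x
tx=np.array(st['eef_rot'])[:2,0]; o=np.argsort(-(b@tx))[:2]; p,q=b[o]; e=(q-p)/np.linalg.norm(q-p); n=np.array([-e[1],e[0]]); n*=-np.sign(n@tx)
print('edge len',np.linalg.norm(q-p),'centre',(p+q)/2+n*.06)
```

```text
(0.4948035180568695, 0.10401478409767151) (0.11705053597688675, 0.08556030690670013) 73.66251373291016
[[0.43728793 0.05988651]
 [0.5193934  0.03581886]
 [0.5523191  0.14814305]
 [0.47021365 0.17221071]]
edge len 0.117050536 centre [0.5113281  0.09917092]
```

Call:
send_rows(commands=[{"x": 3,"y": 1,"z": -12,"spin": 0,"jaw": 0.3},{"x": 3,"y": 1,"z": -24,"spin": 0,"jaw": 0.3},{"x": 3,"y": 1,"z": -32,"spin": 0,"jaw": 0.3},{"x": 3,"y": 1,"z": -36,"spin": 0,"jaw": 0.3},{"x": 3,"y": 1,"z": -40,"spin": 0,"jaw": 0.3},{"x": 3,"y": 1,"z": -44,"spin": 0,"jaw": 0.3},{"x": 3,"y": 1,"z": -48,"spin": 0,"jaw": 0.3},{"x": 3,"y": 1,"z": -50,"spin": 0,"jaw": 0.3}], squeeze=60)

```text
t: 6.5
ee_pos: [0.5117, 0.0998, 0.091]
eef_rot: [[-0.923, 0.384, 0.0], [0.384, 0.923, -0.005], [-0.002, -0.004, -1.0]]
wrist_force: [-3.7, 0.4, 11.5]
grip_width: 0.0616
```

Call:
send_rows(commands=[{"x": 0,"y": 0,"z": -2,"spin": 0,"jaw": 0.3},{"x": 0,"y": 0,"z": -4,"spin": 0,"jaw": 0.3},{"x": 0,"y": 0,"z": -4,"spin": 0,"jaw": 0.3},{"x": 0,"y": 0,"z": -4,"spin": 0,"jaw": 0.3},{"x": 0,"y": 0,"z": -4,"spin": 0,"jaw": 0.3},{"x": 0,"y": 0,"z": -4,"spin": 0,"jaw": 0.3},{"x": 0,"y": 0,"z": -4,"spin": 0,"jaw": 0.3},{"x": 0,"y": 0,"z": -4,"spin": 0,"jaw": 0.3}])

```text
t: 7.5
ee_pos: [0.5117, 0.0998, 0.0904]
eef_rot: [[-0.923, 0.384, 0.001], [0.384, 0.923, -0.004], [-0.003, -0.004, -1.0]]
wrist_force: [-8.1, -1.5, 32.7]
grip_width: 0.0613
```

```bash
python3 -c "
from h import *
wjars('w6.png',.123)"
```

```text
red centre [0.5088 0.101 ] mean [0.5022 0.1039] rad 0.0265 z 0.1229 bbox [192, 207, 123, 77, 7623]
st 7.5 [0.5117 0.0998 0.0904] F [-8.1 -1.5 32.7] w 0.0613
```

View pics/w6.png

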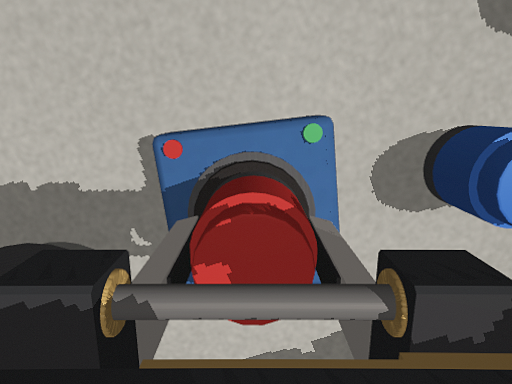

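Call:
send_rows(commands=[{"x": 0,"y": 0,"z": -3,"spin": 0,"jaw": 0.3},{"x": 0,"y": 0,"z": -3,"spin": 0,"jaw": 0.3},{"x": 0,"y": 0,"z": -3,"spin": 0,"jaw": 0.3},{"x": 0,"y": 0,"z": -3,"spin": 0,"jaw": 0.3},{"x": 0,"y": 0,"z": -3,"spin": 0,"jaw": 0.3},{"x": 0,"y": 0,"z": -3,"spin": 0,"jaw": 0.3},{"x": 0,"y": 0,"z": -3,"spin": 0,"jaw": 0.3},{"x": 0,"y": 0,"z": -3,"spin": 0,"jaw": 0.3}])

```text
t: 8.55
ee_pos: [0.5116, 0.0997, 0.0905]
eef_rot: [[-0.923, 0.384, 0.002], [0.384, 0.923, -0.004], [-0.004, -0.003, -1.0]]
wrist_force: [-7.7, -0.2, 28.8]
grip_width: 0.0613
```

```bash
python3 -c "
from h import *
s=snap('side','side2.png')
for c,v in jars(s).items(): print(c,v)
s=snap('top','top2.png')
for c,v in jars(s).items(): print(c,v)
"
```

```text
green (array([0.45697642, 0.36006971, 0.073     ]), array([0.456507  , 0.35978992, 0.07328678]), np.float64(0.07370485599774906), 8.768238067626953, 186)
green (array([0.45318226, 0.36256157, 0.073     ]), array([0.45296773, 0.36314398, 0.07388813]), np.float64(0.07398618013856983), 11.337764739990234, 381)
blue (array([0.54697364, 0.25784771, 0.073     ]), array([0.54798549, 0.25847837, 0.07390297]), np.float64(0.07395517163030885), 11.282533645629883, 365)
```

Pad fully down (lid at z 0.123, 29–33 N) for over 2 s, with no slip. One correction on the mat: its long side runs along world x (x about 0.36–0.66). I'll lift and carry the red jar to its far end.

Call:
send_rows(commands=[{"x": 0,"y": 0,"z": 20,"spin": 0,"jaw": 0.3},{"x": 0,"y": 0,"z": 55,"spin": 0,"jaw": 0.3},{"x": 0,"y": 0,"z": 95,"spin": 0,"jaw": 0.3},{"x": 10,"y": -40,"z": 100,"spin": 0,"jaw": 0.3},{"x": 20,"y": -90,"z": 100,"spin": 0,"jaw": 0.3},{"x": 31,"y": -140,"z": 100,"spin": 0,"jaw": 0.3},{"x": 42,"y": -190,"z": 100,"spin": 0,"jaw": 0.3},{"x": 53,"y": -240,"z": 100,"spin": 0,"jaw": 0.3}])

```text
t: 9.65
ee_pos: [0.565, -0.1421, 0.1904]
eef_rot: [[-0.923, 0.385, 0.003], [0.385, 0.923, -0.004], [-0.005, -0.003, -1.0]]
wrist_force: [0.8, -0.2, -2.0]
grip_width: 0.0613
```

Call:
send_rows(commands=[{"x": 12,"y": -50,"z": 0,"spin": 0,"jaw": 0.3},{"x": 24,"y": -100,"z": 0,"spin": 0,"jaw": 0.3},{"x": 34,"y": -145,"z": -10,"spin": 0,"jaw": 0.3},{"x": 42,"y": -182,"z": -30,"spin": 0,"jaw": 0.3},{"x": 42,"y": -182,"z": -65,"spin": 0,"jaw": 0.3},{"x": 42,"y": -182,"z": -100,"spin": 0,"jaw": 0.3},{"x": 42,"y": -182,"z": -115,"spin": 0,"jaw": 0.3},{"x": 42,"y": -182,"z": -120,"spin": 0,"jaw": 0.3}])

```text
t: 10.65
ee_pos: [0.6068, -0.3241, 0.0697]
eef_rot: [[-0.923, 0.385, 0.002], [0.385, 0.923, -0.004], [-0.004, -0.003, -1.0]]
wrist_force: [0.6, -0.3, -1.2]
grip_width: 0.0613
```

Run:
```python
from h import *
s,st,P=wjars('w7.png',.1)
t=snap('top','top3.png')
for c,v in jars(t).items(): print(c,v)
```

```text
red centre [ 0.6043 -0.3231] mean [ 0.5978 -0.3202] rad 0.027 z 0.102 bbox [192, 206, 123, 78, 7769]
st 10.65 [ 0.6068 -0.3241  0.0697] F [ 0.6 -0.3 -1.2] w 0.0613
green (array([0.45270854, 0.36433772, 0.073     ]), array([0.45283934, 0.3633635 , 0.07392256]), np.float64(0.07391791395223835), 11.236202239990234, 375)
blue (array([0.54692   , 0.25799046, 0.073     ]), array([0.54735815, 0.25746887, 0.07392109]), np.float64(0.0740177057040875), 11.276970863342285, 383)
```

View pics/w7.png

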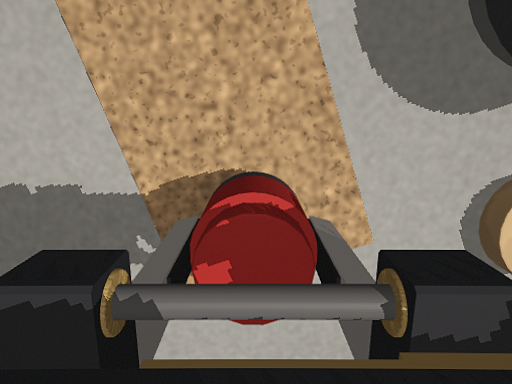

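View pics/top3.png

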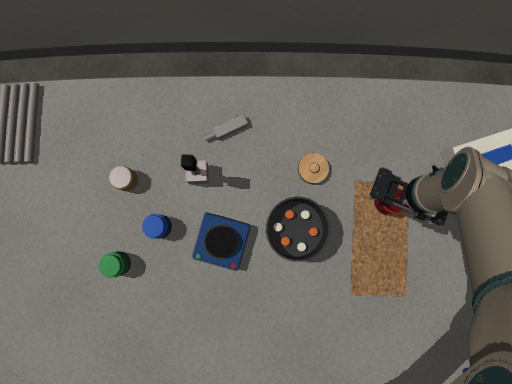

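The red jar is above the mat's far end and inside its edges. Lowering and releasing.

Call:
send_rows(commands=[{"x": 0,"y": 0,"z": -10,"spin": 0,"jaw": 0.3},{"x": 0,"y": 0,"z": -18,"spin": 0,"jaw": 0.3},{"x": 0,"y": 0,"z": -23,"spin": 0,"jaw": 0.3},{"x": 0,"y": 0,"z": -26,"spin": 0,"jaw": 0.3},{"x": 0,"y": 0,"z": -26,"spin": 0,"jaw": 0.3},{"x": 0,"y": 0,"z": -26,"spin": 0,"jaw": 0.85},{"x": 0,"y": 0,"z": -26,"spin": 0,"jaw": 0.85},{"x": 0,"y": 0,"z": -26,"spin": 0,"jaw": 0.85}])

```text
t: 11.75
ee_pos: [0.6078, -0.3245, 0.0454]
eef_rot: [[-0.923, 0.385, 0.005], [0.385, 0.923, -0.005], [-0.006, -0.003, -1.0]]
wrist_force: [0.3, -1.2, -0.0]
grip_width: 0.0793
```

Call:
send_rows(commands=[{"x": 0,"y": 0,"z": 35,"spin": 0,"jaw": 0.85},{"x": 0,"y": 0,"z": 90,"spin": 0,"jaw": 1},{"x": -10,"y": 44,"z": 130,"spin": 0,"jaw": 1},{"x": -22,"y": 99,"z": 135,"spin": 0,"jaw": 1},{"x": -35,"y": 154,"z": 135,"spin": 0,"jaw": 1},{"x": -47,"y": 209,"z": 135,"spin": 0,"jaw": 1},{"x": -60,"y": 264,"z": 135,"spin": 0,"jaw": 1},{"x": -72,"y": 319,"z": 135,"spin": 0,"jaw": 1}])

```text
t: 12.75
ee_pos: [0.5355, -0.0038, 0.1809]
eef_rot: [[-0.923, 0.385, 0.006], [0.385, 0.923, -0.005], [-0.007, -0.002, -1.0]]
wrist_force: [0.4, 0.3, 0.5]
grip_width: 0.0942
```

Run:
```python
from h import *
t=snap('top','top4.png')
for c,v in jars(t).items(): print(c,v)
for c,v in jars(t,zmat=.003).items(): print('mat',c,v)
```

```text
red (array([ 0.6052751 , -0.32411499,  0.073     ]), array([ 0.60488012, -0.32199187,  0.07647481]), np.float64(0.07678497064961864), 11.428450584411621, 387)
green (array([0.45325566, 0.36389188, 0.073     ]), array([0.4529799 , 0.36335943, 0.07401758]), np.float64(0.07410920958978218), 11.091374397277832, 374)
blue (array([0.54697364, 0.25784771, 0.073     ]), array([0.54742651, 0.25731286, 0.07375607]), np.float64(0.07388209619122199), 11.282533645629883, 387)
mat red (array([ 0.60485362, -0.32301513,  0.076     ]), array([ 0.60488839, -0.32228285,  0.07670164]), np.float64(0.07682396078717618), 11.336250305175781, 380)
mat green (array([0.45355047, 0.36278738, 0.076     ]), array([0.4527866 , 0.36351645, 0.07409781]), np.float64(0.07413726496588069), 11.091374397277832, 370)
mat blue (array([0.54695308, 0.25710007, 0.076     ]), array([0.54743959, 0.25741623, 0.07381702]), np.float64(0.07388772551347628), 11.282533645629883, 384)
```

Call:
send_rows(commands=[{"x": -12,"y": 53,"z": 0,"spin": 0,"jaw": 1},{"x": -25,"y": 108,"z": 0,"spin": 0,"jaw": 1},{"x": -37,"y": 163,"z": 0,"spin": 0,"jaw": 1},{"x": -49,"y": 218,"z": 0,"spin": 0,"jaw": 1},{"x": -62,"y": 273,"z": 0,"spin": 0,"jaw": 1},{"x": -73,"y": 325,"z": 0,"spin": 0,"jaw": 1},{"x": -83,"y": 368,"z": 0,"spin": 0,"jaw": 1},{"x": -83,"y": 368,"z": -20,"spin": 0,"jaw": 1}])

```text
t: 13.8
ee_pos: [0.4494, 0.3801, 0.1617]
eef_rot: [[-0.93, 0.369, 0.005], [0.369, 0.93, 0.007], [-0.002, 0.008, -1.0]]
wrist_force: [0.1, -0.9, 0.1]
grip_width: 0.0941
```

```bash
python3 -c "
from h import *
wjars('w8.png')"
```

```text
green centre [0.4535 0.3668] mean [0.4532 0.3669] rad 0.0273 z 0.073 bbox [206, 177, 66, 65, 3353]
blue centre [0.5471 0.2621] mean [0.5454 0.2625] rad 0.0292 z 0.0731 bbox [138, 320, 62, 48, 2528]
st 13.8 [0.4494 0.3801 0.1617] F [ 0.1 -0.9  0.1] w 0.0941
```

Call:
send_rows(commands=[{"x": 4,"y": -15,"z": -10,"spin": 0,"jaw": 1},{"x": 4,"y": -15,"z": -20,"spin": 0,"jaw": 1},{"x": 4,"y": -15,"z": -50,"spin": 0,"jaw": 1},{"x": 4,"y": -15,"z": -80,"spin": 0,"jaw": 1},{"x": 4,"y": -15,"z": -105,"spin": 0,"jaw": 1},{"x": 4,"y": -15,"z": -121,"spin": 0,"jaw": 1},{"x": 4,"y": -15,"z": -121,"spin": 0,"jaw": 1},{"x": 4,"y": -15,"z": -121,"spin": 0,"jaw": 1}])

```text
t: 14.85
ee_pos: [0.4532, 0.3611, 0.0382]
eef_rot: [[-0.928, 0.371, 0.002], [0.371, 0.928, 0.002], [-0.001, 0.002, -1.0]]
wrist_force: [-0.6, 0.7, -0.2]
grip_width: 0.0938
```

```bash
python3 -c "
from h import *
wjars('w9.png')"
```

```text
green centre [0.452 0.367] mean [0.4447 0.37  ] rad 0.0267 z 0.073 bbox [204, 207, 124, 77, 7655]
st 14.85 [0.4532 0.3611 0.0382] F [-0.6  0.7 -0.2] w 0.0938
```

Call:
send_rows(commands=[{"x": 0,"y": 5,"z": 2,"spin": 0,"jaw": 1},{"x": 0,"y": 5,"z": 2,"spin": 0,"jaw": 1},{"x": 0,"y": 5,"z": 2,"spin": 0,"jaw": 1},{"x": 0,"y": 5,"z": 2,"spin": 0,"jaw": 0.5},{"x": 0,"y": 5,"z": 2,"spin": 0,"jaw": 0.3},{"x": 0,"y": 5,"z": 2,"spin": 0,"jaw": 0.3},{"x": 0,"y": 5,"z": 2,"spin": 0,"jaw": 0.3},{"x": 0,"y": 5,"z": 2,"spin": 0,"jaw": 0.3}], squeeze=60)

```text
t: 15.9
ee_pos: [0.4533, 0.3663, 0.0404]
eef_rot: [[-0.928, 0.371, 0.003], [0.371, 0.928, 0.002], [-0.002, 0.003, -1.0]]
wrist_force: [-0.4, -0.2, 0.1]
grip_width: 0.0612
```

```bash
python3 -c "
from h import *
wjars('w10.png')"
```

```text
green centre [0.4518 0.3668] mean [0.4444 0.3699] rad 0.0266 z 0.073 bbox [193, 210, 123, 74, 7211]
st 15.9 [0.4533 0.3663 0.0404] F [-0.4 -0.2  0.1] w 0.0612
```

Call:
send_rows(commands=[{"x": 0,"y": 0,"z": 40,"spin": 0,"jaw": 0.3},{"x": 0,"y": -5,"z": 90,"spin": 0,"jaw": 0.3},{"x": 11,"y": -50,"z": 110,"spin": 0,"jaw": 0.3},{"x": 22,"y": -102,"z": 110,"spin": 0,"jaw": 0.3},{"x": 34,"y": -155,"z": 110,"spin": 0,"jaw": 0.3},{"x": 46,"y": -210,"z": 110,"spin": 0,"jaw": 0.3},{"x": 55,"y": -250,"z": 105,"spin": 0,"jaw": 0.3},{"x": 58,"y": -267,"z": 100,"spin": 0,"jaw": 0.3}])

```text
t: 16.95
ee_pos: [0.5115, 0.0964, 0.1401]
eef_rot: [[-0.927, 0.375, 0.002], [0.375, 0.927, 0.001], [-0.002, 0.002, -1.0]]
wrist_force: [-0.0, -0.1, -2.2]
grip_width: 0.0612
```

Call:
send_rows(commands=[{"x": 0,"y": 3,"z": -5,"spin": 0,"jaw": 0.3},{"x": 0,"y": 3,"z": -20,"spin": 0,"jaw": 0.3},{"x": 0,"y": 3,"z": -31,"spin": 0,"jaw": 0.3},{"x": 0,"y": 3,"z": -36,"spin": 0,"jaw": 0.3},{"x": 0,"y": 3,"z": -41,"spin": 0,"jaw": 0.3},{"x": 0,"y": 3,"z": -46,"spin": 0,"jaw": 0.3},{"x": 0,"y": 3,"z": -50,"spin": 0,"jaw": 0.3},{"x": 0,"y": 3,"z": -53,"spin": 0,"jaw": 0.3}])

```text
t: 17.95
ee_pos: [0.5106, 0.1009, 0.09]
eef_rot: [[-0.928, 0.374, 0.001], [0.374, 0.928, 0.002], [-0.0, 0.003, -1.0]]
wrist_force: [-13.0, 0.5, 54.8]
grip_width: 0.061
```

Call:
send_rows(commands=[{"x": 0,"y": -1,"z": -2,"spin": 0,"jaw": 0.3},{"x": 0,"y": -1,"z": -2,"spin": 0,"jaw": 0.3},{"x": 0,"y": -1,"z": -2,"spin": 0,"jaw": 0.3},{"x": 0,"y": -1,"z": -2,"spin": 0,"jaw": 0.3},{"x": 0,"y": -1,"z": -2,"spin": 0,"jaw": 0.3},{"x": 0,"y": -1,"z": -2,"spin": 0,"jaw": 0.3},{"x": 0,"y": -1,"z": -2,"spin": 0,"jaw": 0.3},{"x": 0,"y": -1,"z": -2,"spin": 0,"jaw": 0.3}])

```text
t: 18.95
ee_pos: [0.5104, 0.1009, 0.0902]
eef_rot: [[-0.928, 0.373, 0.002], [0.373, 0.928, 0.003], [-0.0, 0.004, -1.0]]
wrist_force: [-6.0, -0.1, 22.1]
grip_width: 0.0614
```

```bash
python3 -c "
from h import *
wjars('w11.png',.123)
t=snap('top','top5.png')
for c,v in jars(t).items(): print(c,v)"
```

```text
green centre [0.5091 0.1015] mean [0.5015 0.1046] rad 0.0267 z 0.1229 bbox [193, 210, 123, 74, 7223]
st 18.95 [0.5104 0.1009 0.0902] F [-6.  -0.1 22.1] w 0.0614
red (array([ 0.60537562, -0.32425523,  0.073     ]), array([ 0.60499032, -0.32209726,  0.07668514]), np.float64(0.07690613038169286), 11.424101829528809, 388)
blue (array([0.54710823, 0.25748941, 0.073     ]), array([0.5477833 , 0.25773679, 0.07378083]), np.float64(0.07388740129972199), 11.298032760620117, 378)
```

View pics/w11.png

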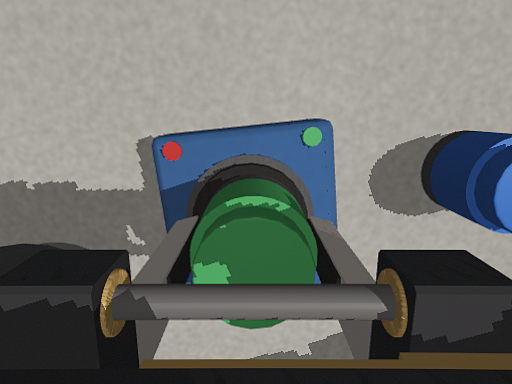

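The green jar is centred on the pad and held fully down (lid z 0.123, 22 N). Holding about a second longer.

Call:
send_rows(commands=[{"x": 0,"y": 0,"z": -2,"spin": 0,"jaw": 0.3},{"x": 0,"y": 0,"z": -3,"spin": 0,"jaw": 0.3},{"x": 0,"y": 0,"z": -3,"spin": 0,"jaw": 0.3},{"x": 0,"y": 0,"z": -3,"spin": 0,"jaw": 0.3},{"x": 0,"y": 0,"z": -3,"spin": 0,"jaw": 0.3},{"x": 0,"y": 0,"z": -3,"spin": 0,"jaw": 0.3},{"x": 0,"y": 0,"z": -3,"spin": 0,"jaw": 0.3},{"x": 0,"y": 0,"z": -3,"spin": 0,"jaw": 0.3}])

```text
t: 20.05
ee_pos: [0.5103, 0.1009, 0.0902]
eef_rot: [[-0.928, 0.372, 0.003], [0.372, 0.928, 0.003], [-0.001, 0.004, -1.0]]
wrist_force: [-7.8, -1.5, 29.8]
grip_width: 0.0613
```

Call:
send_rows(commands=[{"x": 0,"y": 0,"z": 20,"spin": 0,"jaw": 0.3},{"x": 0,"y": 0,"z": 55,"spin": 0,"jaw": 0.3},{"x": 0,"y": 0,"z": 95,"spin": 0,"jaw": 0.3},{"x": 0,"y": -40,"z": 100,"spin": 0,"jaw": 0.3},{"x": 0,"y": -90,"z": 100,"spin": 0,"jaw": 0.3},{"x": 0,"y": -140,"z": 100,"spin": 0,"jaw": 0.3},{"x": 0,"y": -190,"z": 100,"spin": 0,"jaw": 0.3},{"x": 0,"y": -240,"z": 100,"spin": 0,"jaw": 0.3}])

```text
t: 21.05
ee_pos: [0.5105, -0.1404, 0.1902]
eef_rot: [[-0.928, 0.372, 0.003], [0.372, 0.928, 0.003], [-0.002, 0.004, -1.0]]
wrist_force: [0.3, 0.2, -1.0]
grip_width: 0.0617
```

Call:
send_rows(commands=[{"x": 0,"y": -50,"z": 0,"spin": 0,"jaw": 0.3},{"x": 0,"y": -100,"z": 0,"spin": 0,"jaw": 0.3},{"x": 0,"y": -145,"z": -10,"spin": 0,"jaw": 0.3},{"x": 0,"y": -177,"z": -30,"spin": 0,"jaw": 0.3},{"x": 0,"y": -177,"z": -65,"spin": 0,"jaw": 0.3},{"x": 0,"y": -177,"z": -100,"spin": 0,"jaw": 0.3},{"x": 0,"y": -177,"z": -115,"spin": 0,"jaw": 0.3},{"x": 0,"y": -177,"z": -122,"spin": 0,"jaw": 0.3}])

```text
t: 22.05
ee_pos: [0.5106, -0.3172, 0.0676]
eef_rot: [[-0.928, 0.371, 0.003], [0.371, 0.928, 0.003], [-0.002, 0.004, -1.0]]
wrist_force: [1.1, 0.1, -1.3]
grip_width: 0.0614
```

Call:
send_rows(commands=[{"x": 0,"y": 0,"z": -10,"spin": 0,"jaw": 0.3},{"x": 0,"y": 0,"z": -17,"spin": 0,"jaw": 0.3},{"x": 0,"y": 0,"z": -21,"spin": 0,"jaw": 0.3},{"x": 0,"y": 0,"z": -24,"spin": 0,"jaw": 0.3},{"x": 0,"y": 0,"z": -24,"spin": 0,"jaw": 0.3},{"x": 0,"y": 0,"z": -24,"spin": 0,"jaw": 0.85},{"x": 0,"y": 0,"z": -24,"spin": 0,"jaw": 0.85},{"x": 0,"y": 0,"z": -24,"spin": 0,"jaw": 0.85}])

```text
t: 23.05
ee_pos: [0.5107, -0.3173, 0.0439]
eef_rot: [[-0.928, 0.371, 0.003], [0.371, 0.928, 0.003], [-0.002, 0.004, -1.0]]
wrist_force: [-1.0, -0.9, 0.2]
grip_width: 0.08
```

Call:
send_rows(commands=[{"x": 0,"y": 0,"z": 35,"spin": 0,"jaw": 0.85},{"x": 0,"y": 0,"z": 90,"spin": 0,"jaw": 1},{"x": 0,"y": 40,"z": 130,"spin": 0,"jaw": 1},{"x": 0,"y": 90,"z": 135,"spin": 0,"jaw": 1},{"x": 0,"y": 140,"z": 135,"spin": 0,"jaw": 1},{"x": 0,"y": 195,"z": 135,"spin": 0,"jaw": 1},{"x": 0,"y": 250,"z": 135,"spin": 0,"jaw": 1},{"x": 0,"y": 305,"z": 135,"spin": 0,"jaw": 1}])

```text
t: 24.05
ee_pos: [0.5107, -0.0106, 0.1792]
eef_rot: [[-0.928, 0.372, 0.004], [0.372, 0.928, 0.003], [-0.003, 0.004, -1.0]]
wrist_force: [0.4, 1.0, -1.2]
grip_width: 0.0938
```

```bash
python3 -c "
from h import *
t=snap('top','top6.png')
for c,v in jars(t).items(): print(c,v)"
```

```text
red (array([ 0.60488734, -0.32400125,  0.073     ]), array([ 0.60486606, -0.3222217 ,  0.07655083]), np.float64(0.07691736484065925), 11.337736129760742, 386)
green (array([ 0.51066974, -0.31581596,  0.073     ]), array([ 0.5111298 , -0.31502542,  0.07658284]), np.float64(0.07696731412482283), 11.336531639099121, 389)
blue (array([0.54710823, 0.25748941, 0.073     ]), array([0.54755909, 0.2574299 , 0.07380164]), np.float64(0.07390560743236813), 11.298032760620117, 382)
```

View pics/top6.png

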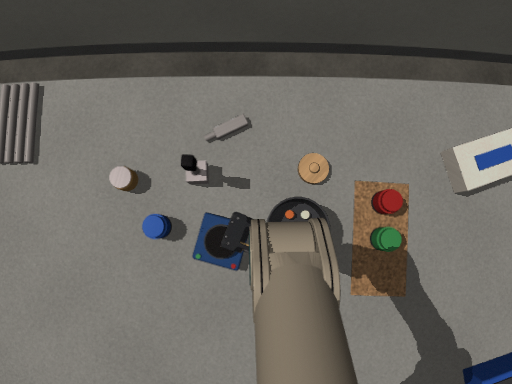

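Red (388,201) and green (386,238) stand on the mat, and blue (156,226) hasn't moved. Going to blue.

Call:
send_rows(commands=[{"x": 7,"y": 50,"z": 0,"spin": 0,"jaw": 1},{"x": 13,"y": 100,"z": 0,"spin": 0,"jaw": 1},{"x": 20,"y": 150,"z": 0,"spin": 0,"jaw": 1},{"x": 27,"y": 200,"z": 0,"spin": 0,"jaw": 1},{"x": 32,"y": 240,"z": 0,"spin": 0,"jaw": 1},{"x": 36,"y": 269,"z": 0,"spin": 0,"jaw": 1},{"x": 36,"y": 269,"z": -10,"spin": 0,"jaw": 1},{"x": 36,"y": 269,"z": -20,"spin": 0,"jaw": 1}])

```text
t: 25.1
ee_pos: [0.5463, 0.2663, 0.1582]
eef_rot: [[-0.932, 0.363, 0.003], [0.363, 0.932, 0.008], [0.0, 0.008, -1.0]]
wrist_force: [-0.3, -0.4, -0.1]
grip_width: 0.0942
```

```bash
python3 -c "
from h import *
wjars('w12.png')"
```

```text
blue centre [0.548  0.2601] mean [0.5479 0.2604] rad 0.0274 z 0.073 bbox [213, 171, 67, 68, 3494]
st 25.1 [0.5463 0.2663 0.1582] F [-0.3 -0.4 -0.1] w 0.0942
```

Call:
send_rows(commands=[{"x": 1,"y": -7,"z": -10,"spin": 0,"jaw": 1},{"x": 1,"y": -7,"z": -20,"spin": 0,"jaw": 1},{"x": 1,"y": -7,"z": -50,"spin": 0,"jaw": 1},{"x": 1,"y": -7,"z": -80,"spin": 0,"jaw": 1},{"x": 1,"y": -7,"z": -105,"spin": 0,"jaw": 1},{"x": 1,"y": -7,"z": -118,"spin": 0,"jaw": 1},{"x": 1,"y": -7,"z": -118,"spin": 0,"jaw": 1},{"x": 1,"y": -7,"z": -118,"spin": 0,"jaw": 1}])

```text
t: 26.15
ee_pos: [0.5472, 0.2587, 0.0396]
eef_rot: [[-0.932, 0.364, 0.002], [0.364, 0.931, 0.007], [0.001, 0.007, -1.0]]
wrist_force: [-0.3, 0.1, 0.8]
grip_width: 0.0937
```

```bash
python3 -c "
from h import *
wjars('w13.png')"
```

```text
blue centre [0.5466 0.2606] mean [0.5388 0.2639] rad 0.0265 z 0.073 bbox [197, 211, 123, 73, 7135]
st 26.15 [0.5472 0.2587 0.0396] F [-0.3  0.1  0.8] w 0.0937
```

Well centred, so I'll grip.

Call:
send_rows(commands=[{"x": 0,"y": 1,"z": 1,"spin": 0,"jaw": 0.6},{"x": 0,"y": 1,"z": 1,"spin": 0,"jaw": 0.3},{"x": 0,"y": 1,"z": 1,"spin": 0,"jaw": 0.3},{"x": 0,"y": 1,"z": 1,"spin": 0,"jaw": 0.3},{"x": 0,"y": 1,"z": 1,"spin": 0,"jaw": 0.3},{"x": 0,"y": 1,"z": 1,"spin": 0,"jaw": 0.3},{"x": 0,"y": 1,"z": 1,"spin": 0,"jaw": 0.3},{"x": 0,"y": 1,"z": 1,"spin": 0,"jaw": 0.3}], squeeze=60)

```text
t: 27.2
ee_pos: [0.5474, 0.2599, 0.041]
eef_rot: [[-0.932, 0.364, 0.002], [0.364, 0.932, 0.007], [0.0, 0.008, -1.0]]
wrist_force: [-0.5, 0.3, 4.3]
grip_width: 0.0618
```

```bash
python3 -c "
from h import *
wjars('w14.png')"
```

```text
blue centre [0.5465 0.2603] mean [0.5389 0.2633] rad 0.0268 z 0.073 bbox [193, 211, 122, 73, 7111]
st 27.2 [0.5474 0.2599 0.041 ] F [-0.5  0.3  4.3] w 0.0618
```

Call:
send_rows(commands=[{"x": 0,"y": 0,"z": 40,"spin": 0,"jaw": 0.3},{"x": -2,"y": -10,"z": 80,"spin": 0,"jaw": 0.3},{"x": -12,"y": -50,"z": 105,"spin": 0,"jaw": 0.3},{"x": -22,"y": -100,"z": 105,"spin": 0,"jaw": 0.3},{"x": -31,"y": -140,"z": 105,"spin": 0,"jaw": 0.3},{"x": -36,"y": -160,"z": 100,"spin": 0,"jaw": 0.3},{"x": -36,"y": -160,"z": 100,"spin": 0,"jaw": 0.3},{"x": -36,"y": -160,"z": 90,"spin": 0,"jaw": 0.3}])

```text
t: 28.25
ee_pos: [0.5125, 0.1022, 0.1309]
eef_rot: [[-0.932, 0.362, 0.004], [0.362, 0.932, 0.009], [-0.001, 0.01, -1.0]]
wrist_force: [-0.4, 1.2, -2.4]
grip_width: 0.061
```

Contact is expected at −25 and the stop at −40.

Call:
send_rows(commands=[{"x": -1,"y": -3,"z": -8,"spin": 0,"jaw": 0.3},{"x": -1,"y": -3,"z": -16,"spin": 0,"jaw": 0.3},{"x": -1,"y": -3,"z": -23,"spin": 0,"jaw": 0.3},{"x": -1,"y": -3,"z": -27,"spin": 0,"jaw": 0.3},{"x": -1,"y": -3,"z": -32,"spin": 0,"jaw": 0.3},{"x": -1,"y": -3,"z": -36,"spin": 0,"jaw": 0.3},{"x": -1,"y": -3,"z": -40,"spin": 0,"jaw": 0.3},{"x": -1,"y": -3,"z": -42,"spin": 0,"jaw": 0.3}])

```text
t: 29.25
ee_pos: [0.5115, 0.0995, 0.0908]
eef_rot: [[-0.932, 0.362, 0.005], [0.362, 0.932, 0.01], [-0.001, 0.011, -1.0]]
wrist_force: [-6.0, -0.4, 33.3]
grip_width: 0.061
```

Call:
send_rows(commands=[{"x": 0,"y": 0,"z": -3,"spin": 0,"jaw": 0.3},{"x": 0,"y": 0,"z": -3,"spin": 0,"jaw": 0.3},{"x": 0,"y": 0,"z": -3,"spin": 0,"jaw": 0.3},{"x": 0,"y": 0,"z": -3,"spin": 0,"jaw": 0.3},{"x": 0,"y": 0,"z": -3,"spin": 0,"jaw": 0.3},{"x": 0,"y": 0,"z": -3,"spin": 0,"jaw": 0.3},{"x": 0,"y": 0,"z": -3,"spin": 0,"jaw": 0.3},{"x": 0,"y": 0,"z": -3,"spin": 0,"jaw": 0.3}])

```text
t: 30.25
ee_pos: [0.5114, 0.0995, 0.0908]
eef_rot: [[-0.932, 0.361, 0.006], [0.362, 0.932, 0.01], [-0.002, 0.011, -1.0]]
wrist_force: [-6.4, -0.7, 29.5]
grip_width: 0.0613
```

```bash
python3 -c "
from h import *
wjars('w15.png',.123)"
```

```text
blue centre [0.5105 0.0998] mean [0.5029 0.1029] rad 0.0267 z 0.1229 bbox [193, 211, 123, 73, 7085]
st 30.25 [0.5114 0.0995 0.0908] F [-6.4 -0.7 29.5] w 0.0613
```

View pics/w15.png

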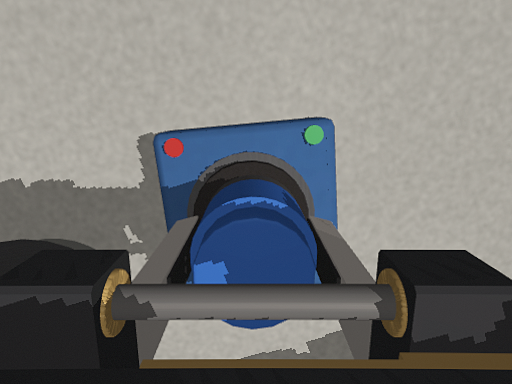

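Blue is centred on the pad and fully down. I'll hold it a little longer, then carry it to the mat.

Call:
send_rows(commands=[{"x": 0,"y": 0,"z": -3,"spin": 0,"jaw": 0.3},{"x": 0,"y": 0,"z": -3,"spin": 0,"jaw": 0.3},{"x": 0,"y": 0,"z": -3,"spin": 0,"jaw": 0.3},{"x": 0,"y": 0,"z": -3,"spin": 0,"jaw": 0.3},{"x": 0,"y": 0,"z": -3,"spin": 0,"jaw": 0.3},{"x": 0,"y": 0,"z": -3,"spin": 0,"jaw": 0.3},{"x": 0,"y": 0,"z": -3,"spin": 0,"jaw": 0.3},{"x": 0,"y": 0,"z": -3,"spin": 0,"jaw": 0.3}])

```text
t: 31.3
ee_pos: [0.5114, 0.0995, 0.0908]
eef_rot: [[-0.932, 0.361, 0.007], [0.362, 0.932, 0.01], [-0.003, 0.012, -1.0]]
wrist_force: [-5.9, -0.3, 29.1]
grip_width: 0.0613
```

Call:
send_rows(commands=[{"x": 0,"y": 0,"z": 20,"spin": 0,"jaw": 0.3},{"x": 0,"y": 0,"z": 55,"spin": 0,"jaw": 0.3},{"x": 0,"y": 0,"z": 95,"spin": 0,"jaw": 0.3},{"x": -10,"y": -40,"z": 100,"spin": 0,"jaw": 0.3},{"x": -22,"y": -90,"z": 100,"spin": 0,"jaw": 0.3},{"x": -34,"y": -140,"z": 100,"spin": 0,"jaw": 0.3},{"x": -46,"y": -190,"z": 100,"spin": 0,"jaw": 0.3},{"x": -58,"y": -240,"z": 100,"spin": 0,"jaw": 0.3}])

```text
t: 32.3
ee_pos: [0.4531, -0.1422, 0.1909]
eef_rot: [[-0.932, 0.361, 0.007], [0.361, 0.932, 0.01], [-0.003, 0.012, -1.0]]
wrist_force: [0.5, 0.1, -1.1]
grip_width: 0.0613
```

```bash
python3 -c "
from h import *
t=snap('side','side7.png')
for c,v in jars(t,zmat=.003).items(): print(c,v)
print(r.state()['ee_pos'],r.state()['joints'])"
```

```text
red (array([ 0.6087105, -0.3271297,  0.076    ]), array([ 0.60794895, -0.32714888,  0.07649155]), np.float64(0.07677189245495708), 14.463281631469727, 633)
green (array([ 0.47665752, -0.3335094 ,  0.076     ]), array([ 0.47657032, -0.33324347,  0.07660771]), np.float64(0.0768158004782441), 14.652957916259766, 659)
[ 0.45050068 -0.15054494  0.19095166] [ 0.25659595  0.42857203  0.01541757  2.03320067 -0.01948487  0.67540198
  1.47725115]
```

View pics/side7.png

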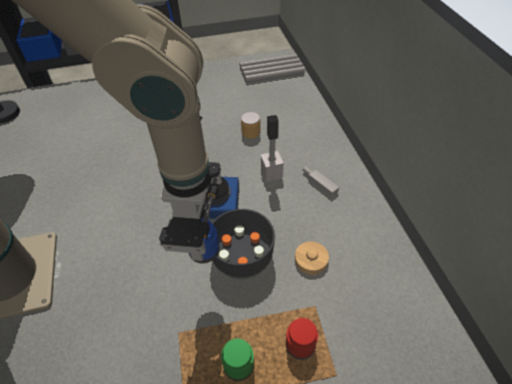

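The green jar was knocked aside on the mat, to about (0.473, −0.33), but it's still upright. I'll place blue between red and green, slightly towards the bowl side. First I look from above.

Call:
send_rows(commands=[{"x": 20,"y": -30,"z": 0,"spin": 0,"jaw": 0.3},{"x": 45,"y": -60,"z": 0,"spin": 0,"jaw": 0.3},{"x": 65,"y": -95,"z": 0,"spin": 0,"jaw": 0.3},{"x": 85,"y": -130,"z": 0,"spin": 0,"jaw": 0.3},{"x": 90,"y": -145,"z": 0,"spin": 0,"jaw": 0.3},{"x": 90,"y": -145,"z": 0,"spin": 0,"jaw": 0.3},{"x": 90,"y": -145,"z": 0,"spin": 0,"jaw": 0.3},{"x": 90,"y": -145,"z": 0,"spin": 0,"jaw": 0.3}])

```text
t: 33.35
ee_pos: [0.5403, -0.2939, 0.1911]
eef_rot: [[-0.93, 0.369, 0.006], [0.369, 0.93, 0.005], [-0.003, 0.007, -1.0]]
wrist_force: [0.1, -0.5, -0.9]
grip_width: 0.0616
```

```bash
python3 -c "
from h import *
wjars('w16.png',.076)
t=snap('top','top7.png')
for c,v in jars(t,zmat=.003).items(): print(c,v)"
```

```text
green centre [ 0.4752 -0.3296] mean [ 0.475  -0.3296] rad 0.0271 z 0.076 bbox [152, 104, 64, 65, 3233]
st 33.35 [ 0.5403 -0.2939  0.1911] F [ 0.1 -0.5 -0.9] w 0.0616
red (array([ 0.60638512, -0.32181905,  0.076     ]), array([ 0.61863226, -0.31542715,  0.07631498]), np.float64(0.07647738204722032), 10.801631927490234, 106)
green (array([ 0.47380373, -0.32908738,  0.076     ]), array([ 0.4742997 , -0.32935462,  0.07667852]), np.float64(0.0769109159873384), 11.062993049621582, 372)
```

View pics/w16.png

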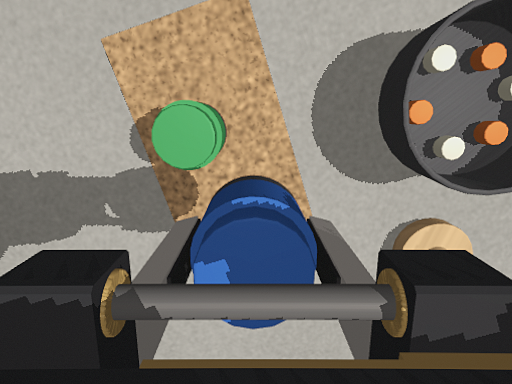

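View pics/top7.png

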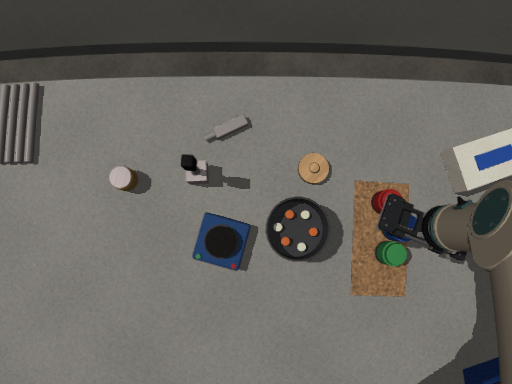

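Call:
send_rows(commands=[{"x": -1,"y": 0,"z": -25,"spin": 0,"jaw": 0.3},{"x": -1,"y": 0,"z": -50,"spin": 0,"jaw": 0.3},{"x": -1,"y": 0,"z": -70,"spin": 0,"jaw": 0.3},{"x": -1,"y": 0,"z": -90,"spin": 0,"jaw": 0.3},{"x": -1,"y": 0,"z": -105,"spin": 0,"jaw": 0.3},{"x": -1,"y": 0,"z": -115,"spin": 0,"jaw": 0.3},{"x": -1,"y": 0,"z": -122,"spin": 0,"jaw": 0.3},{"x": -1,"y": 0,"z": -124,"spin": 0,"jaw": 0.3}])

```text
t: 34.45
ee_pos: [0.5395, -0.2945, 0.0671]
eef_rot: [[-0.929, 0.369, 0.006], [0.369, 0.929, 0.005], [-0.004, 0.007, -1.0]]
wrist_force: [0.3, -0.2, -1.6]
grip_width: 0.0616
```

Call:
send_rows(commands=[{"x": 0,"y": 0,"z": -10,"spin": 0,"jaw": 0.3},{"x": 0,"y": 0,"z": -17,"spin": 0,"jaw": 0.3},{"x": 0,"y": 0,"z": -21,"spin": 0,"jaw": 0.3},{"x": 0,"y": 0,"z": -23,"spin": 0,"jaw": 0.3},{"x": 0,"y": 0,"z": -23,"spin": 0,"jaw": 0.3},{"x": 0,"y": 0,"z": -23,"spin": 0,"jaw": 0.75},{"x": 0,"y": 0,"z": -23,"spin": 0,"jaw": 0.75},{"x": 0,"y": 0,"z": -23,"spin": 0,"jaw": 0.75}])

```text
t: 35.45
ee_pos: [0.5397, -0.2946, 0.0443]
eef_rot: [[-0.929, 0.369, 0.006], [0.369, 0.929, 0.005], [-0.004, 0.007, -1.0]]
wrist_force: [0.1, 0.3, -0.8]
grip_width: 0.0702
```

Call:
send_rows(commands=[{"x": 0,"y": 0,"z": 20,"spin": 0,"jaw": 0.75},{"x": 0,"y": 0,"z": 60,"spin": 0,"jaw": 0.75},{"x": 0,"y": 0,"z": 110,"spin": 0,"jaw": 0.75},{"x": 0,"y": 0,"z": 160,"spin": 0,"jaw": 0.75},{"x": 0,"y": 40,"z": 200,"spin": 0,"jaw": 0.75},{"x": 5,"y": 90,"z": 230,"spin": 0,"jaw": 0.75},{"x": 10,"y": 145,"z": 240,"spin": 0,"jaw": 0.75},{"x": 15,"y": 200,"z": 240,"spin": 0,"jaw": 0.75}])

```text
t: 36.45
ee_pos: [0.5554, -0.0931, 0.2872]
eef_rot: [[-0.929, 0.37, 0.011], [0.37, 0.929, 0.004], [-0.009, 0.008, -1.0]]
wrist_force: [0.5, -0.2, -0.5]
grip_width: 0.0702
```

```bash
python3 -c "
from h import *
t=snap('top','top8.png')
for c,v in jars(t,zmat=.003).items(): print(c,v)
print(r.state()['joints'])
"
```

```text
[ 0.10852251  0.43066208 -0.00456169  1.69379854 -0.01265025  1.00855137
  1.31415873]
```

View pics/top8.png

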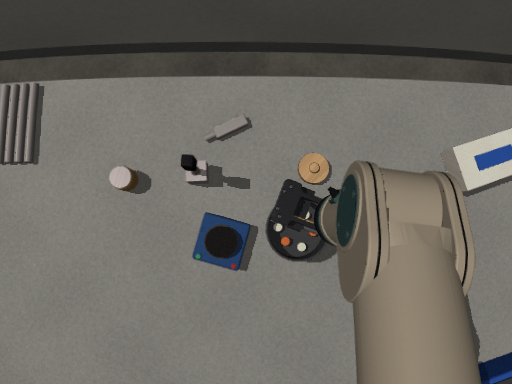

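The arm hides the mat, so I'll check that later. Now I look at the bowl with the wrist camera, then move over the stirrer.

```bash
cat >> h.py <<'E'
def circfit(w):
    A=np.c_[2*w,np.ones(len(w))]; x=np.linalg.lstsq(A,(w**2).sum(1),rcond=None)[0]
    return x[:2],np.sqrt(x[2]+x[:2]@x[:2])
def media(s,st=None,bc=(.5385,-.0855)):
    P=cloud(s,st); hsv=cv2.cvtColor(s['img'],cv2.COLOR_BGR2HSV); H,S,V=[hsv[...,i] for i in range(3)]
    inb=(np.hypot(P[...,0]-bc[0],P[...,1]-bc[1])<.072)&(P[...,2]>.038)&(P[...,2]<.07)
    o=inb&(H<22)&(S>120)&(V>90); w=inb&(S<60)&(V>130); out=[]
    for nm,m in(('o',o),('w',w)):
        n,l,t,c=cv2.connectedComponentsWithStats(m.astype(np.uint8))
        for k in range(1,n):
            if t[k,4]>25:
                q=P[l==k]; top=q[q[:,2]>q[:,2].max()-.006]
                out.append((nm,np.round(np.median(top,0),3).tolist(),int(t[k,4]),[round(float(np.hypot(*(np.median(top,0)[:2]-bc))),3)]))
    return out
E
python3 - <<'E'
from h import *
s,st,P=wjars('w17.png')
for n,ss,stt in(('top',dict(np.load('/tmp/top0.png.npz')),None),('side',dict(np.load('/tmp/side0.png.npz')),None),('wr',s,st)):
    Q=cloud(ss,stt); m=(abs(Q[...,2]-.09)<.004)&(np.hypot(Q[...,0]-.5385,Q[...,1]+.0855)<.09)
    w=onplane(ss,np.argwhere(m)[:,::-1],.09,stt)[:,:2]; c,R=circfit(w)
    for _ in range(3):
        d=abs(np.hypot(*(w-c).T)-R); w=w[d<.005]; c,R=circfit(w)
    print(n,c,R,len(w))
    for x in media(ss,stt): print(x)
E
```

```text
green centre [ 0.476  -0.3284] mean [ 0.4751 -0.3287] rad 0.0303 z 0.076 bbox [1, 160, 54, 46, 1896]
blue centre [ 0.5422 -0.2933] mean [ 0.541  -0.2937] rad 0.0298 z 0.0761 bbox [58, 200, 49, 45, 1691]
st 36.5 [ 0.5559 -0.0825  0.2866] F [-0.6  6.4 -0.2] w 0.0708
top [ 0.53863408 -0.08649243] 0.07420849593501155 437
('o', [0.575, -0.071, 0.053], 64, [0.039])
('o', [0.533, -0.129, 0.053], 63, [0.044])
('o', [0.509, -0.06, 0.054], 66, [0.039])
('w', [0.573, -0.11, 0.053], 56, [0.043])
('w', [0.543, -0.043, 0.053], 39, [0.042])
('w', [0.495, -0.099, 0.053], 60, [0.046])
side [ 0.54242941 -0.08775897] 0.07400119956583581 499
('o', [0.579, -0.073, 0.053], 71, [0.042])
('o', [0.513, -0.06, 0.053], 73, [0.036])
('o', [0.536, -0.128, 0.053], 52, [0.043])
('w', [0.547, -0.044, 0.054], 47, [0.042])
('w', [0.578, -0.11, 0.053], 63, [0.047])
('w', [0.498, -0.1, 0.053], 60, [0.043])
wr [ 0.54045205 -0.08549247] 0.07346270069576008 2093
('o', [0.511, -0.059, 0.052], 255, [0.038])
('o', [0.533, -0.128, 0.052], 257, [0.043])
('o', [0.576, -0.07, 0.052], 247, [0.041])
('w', [0.497, -0.099, 0.052], 263, [0.044])
('w', [0.545, -0.041, 0.052], 239, [0.045])
('w', [0.576, -0.109, 0.052], 234, [0.044])
```

Call:
send_rows(commands=[{"x": 10,"y": 35,"z": 0,"spin": 0,"jaw": 0.75},{"x": 25,"y": 75,"z": 0,"spin": 0,"jaw": 0.75},{"x": 45,"y": 125,"z": 0,"spin": 0,"jaw": 0.75},{"x": 65,"y": 170,"z": 0,"spin": 0,"jaw": 0.75},{"x": 85,"y": 210,"z": 0,"spin": 0,"jaw": 0.75},{"x": 105,"y": 235,"z": 0,"spin": 0,"jaw": 0.75},{"x": 127,"y": 250,"z": 0,"spin": 0,"jaw": 0.75},{"x": 127,"y": 250,"z": 0,"spin": 0,"jaw": 0.75}])

```text
t: 37.55
ee_pos: [0.6832, 0.1644, 0.2865]
eef_rot: [[-0.934, 0.358, 0.01], [0.358, 0.934, 0.009], [-0.006, 0.012, -1.0]]
wrist_force: [-0.6, -0.2, -0.5]
grip_width: 0.0704
```

Run:
```python
from h import *
s,st,P=wjars('w18.png')
print(st['eef_rot'][:2])
```

```text
st 37.55 [0.6832 0.1644 0.2865] F [-0.6 -0.2 -0.5] w 0.0704
[[-0.93366345  0.35801981  0.00971476]
 [ 0.35810604  0.9336338   0.00938016]]
```

View pics/w17.png

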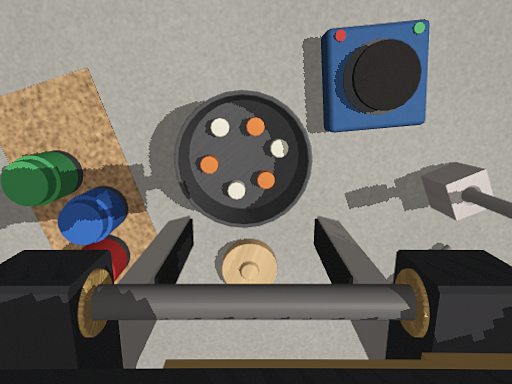

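View pics/w18.png

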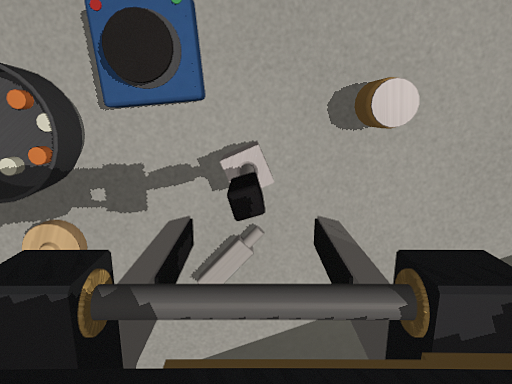

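The wrist view shows jars standing on the mat and the handle top at about (245,198). Measuring the handle's place and angle.

Run:
```python
from h import *
s=dict(np.load('/tmp/w18.png.npz')); st=r.state(); P=cloud(s,st)
tz=np.degrees(np.arctan2(st['eef_rot'][1][1],st['eef_rot'][0][1])); print('tool y angle',tz)
def rect(m,z):
    n,l,t,_=cv2.connectedComponentsWithStats(m.astype(np.uint8)); k=1+np.argmax(t[1:,4])
    w=onplane(s,np.argwhere(l==k)[:,::-1],z,st)[:,:2]; print(cv2.minAreaRect(w.astype(np.float32)),w.mean(0),t[k], np.median(P[l==k][:,2]))
near=np.hypot(P[...,0]-.683,P[...,1]-.157)<.05
rect(near&(abs(P[...,2]-.2)<.006),.2)
rect(near&(abs(P[...,2]-.06)<.004),.06)
u=np.mgrid[:384,:512]
```

```text
tool y angle 68.94924315069427
((0.682542085647583, 0.15801993012428284), (0.02569000981748104, 0.02646021731197834), 85.43651580810547) [0.68244489 0.15804264] [ 227  183   39   38 1037] 0.1998324410830681
((0.6833065748214722, 0.15753763914108276), (0.050318531692028046, 0.050036244094371796), 2.2794947624206543) [0.67639922 0.1616331 ] [ 220  144   54   44 1048] 0.06002749354915185
```

Call:
send_rows(commands=[{"x": -1,"y": -6,"z": 0,"spin": 0.1,"jaw": 0.75},{"x": -1,"y": -6,"z": 0,"spin": 0.2,"jaw": 0.75},{"x": -1,"y": -6,"z": 0,"spin": 0.29,"jaw": 0.75},{"x": -1,"y": -6,"z": -20,"spin": 0.29,"jaw": 0.75},{"x": -1,"y": -6,"z": -45,"spin": 0.29,"jaw": 0.75},{"x": -1,"y": -6,"z": -60,"spin": 0.29,"jaw": 0.75},{"x": -1,"y": -6,"z": -60,"spin": 0.29,"jaw": 0.75},{"x": -1,"y": -6,"z": -60,"spin": 0.29,"jaw": 0.75}])

```text
t: 38.6
ee_pos: [0.682, 0.1569, 0.2277]
eef_rot: [[-0.997, 0.078, 0.008], [0.078, 0.997, 0.011], [-0.007, 0.012, -1.0]]
wrist_force: [0.5, 0.7, 0.5]
grip_width: 0.0705
```

Run:
```python
from h import *
s,st,P=wjars('w19.png')
def rect(m,z):
    n,l,t,_=cv2.connectedComponentsWithStats(m.astype(np.uint8)); k=1+np.argmax(t[1:,4])
    w=onplane(s,np.argwhere(l==k)[:,::-1],z,st)[:,:2]; print(cv2.minAreaRect(w.astype(np.float32)),w.mean(0),t[k])
near=np.hypot(P[...,0]-.683,P[...,1]-.157)<.03
rect(near&(abs(P[...,2]-.2)<.005),.2)
print(np.degrees(np.arctan2(st['eef_rot'][1][1],st['eef_rot'][0][1])),np.round(st['eef_rot'],4),st['joints'])
```

```text
st 38.6 [0.682  0.1569 0.2277] F [0.5 0.7 0.5] w 0.0705
((0.6831822991371155, 0.1591164469718933), (0.025354526937007904, 0.025871852412819862), 85.33927917480469) [0.68299551 0.15904665] [ 236  206   42   41 1678]
85.54162003049638 [[-0.9969  0.0777  0.0077]
 [ 0.0778  0.9969  0.0109]
 [-0.0069  0.0115 -0.9999]] [-0.21115794  0.6979882  -0.09430728  1.36393184  0.05945073  1.07210659
  1.18157678]
```

View pics/w19.png

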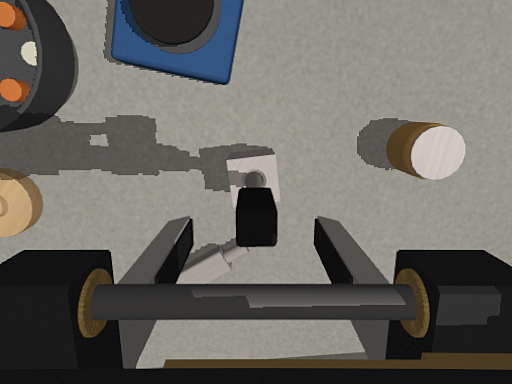

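Call:
send_rows(commands=[{"x": 1,"y": 2,"z": -20,"spin": 0,"jaw": 0.75},{"x": 1,"y": 2,"z": -40,"spin": 0,"jaw": 0.75},{"x": 1,"y": 2,"z": -55,"spin": 0,"jaw": 0.75},{"x": 1,"y": 2,"z": -58,"spin": 0,"jaw": 0.75},{"x": 1,"y": 2,"z": -58,"spin": 0,"jaw": 0.75},{"x": 1,"y": 2,"z": -58,"spin": 0,"jaw": 0.5},{"x": 1,"y": 2,"z": -58,"spin": 0,"jaw": 0.4},{"x": 1,"y": 2,"z": -58,"spin": 0,"jaw": 0.35}], squeeze=20)

```text
t: 39.65
ee_pos: [0.6833, 0.1592, 0.1702]
eef_rot: [[-0.997, 0.078, 0.009], [0.078, 0.997, 0.011], [-0.008, 0.012, -1.0]]
wrist_force: [0.1, 1.1, -0.2]
grip_width: 0.0442
```

Call:
send_rows(commands=[{"x": 0,"y": 0,"z": 0,"spin": 0,"jaw": 0.3},{"x": 0,"y": 0,"z": 0,"spin": 0,"jaw": 0.2},{"x": 0,"y": 0,"z": 0,"spin": 0,"jaw": 0.1},{"x": 0,"y": 0,"z": 0,"spin": 0,"jaw": 0.0},{"x": 0,"y": 0,"z": 0,"spin": 0,"jaw": 0.0},{"x": 0,"y": 0,"z": 0,"spin": 0,"jaw": 0.0},{"x": 0,"y": 0,"z": 0,"spin": 0,"jaw": 0.0},{"x": 0,"y": 0,"z": 0,"spin": 0,"jaw": 0.0}])

```text
t: 40.65
ee_pos: [0.6833, 0.1591, 0.1703]
eef_rot: [[-0.997, 0.078, 0.009], [0.078, 0.997, 0.011], [-0.008, 0.012, -1.0]]
wrist_force: [-0.4, 0.7, 0.7]
grip_width: 0.0259
```

Run:
```python
from h import *
s,st,P=wjars('w20.png')
```

```text
st 40.65 [0.6833 0.1591 0.1703] F [-0.4  0.7  0.7] w 0.0259
```

View pics/w20.png

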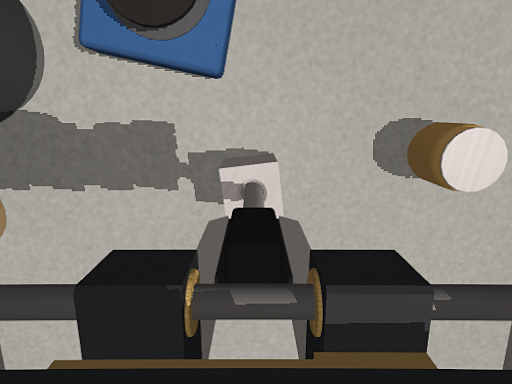

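The stirrer is gripped (0.0259 m) with almost no side force. The reference pose for putting it back is (0.6833, 0.1591, 0.1703). Lifting straight up.

Call:
send_rows(commands=[{"x": 0,"y": 0,"z": 0,"spin": 0,"jaw": 0.0},{"x": 0,"y": 0,"z": 10,"spin": 0,"jaw": 0.0},{"x": 0,"y": 0,"z": 25,"spin": 0,"jaw": 0.0},{"x": 0,"y": 0,"z": 45,"spin": 0,"jaw": 0.0},{"x": 0,"y": 0,"z": 65,"spin": 0,"jaw": 0.0},{"x": 0,"y": 0,"z": 85,"spin": 0,"jaw": 0.0},{"x": 0,"y": 0,"z": 105,"spin": 0,"jaw": 0.0},{"x": 0,"y": 0,"z": 115,"spin": 0,"jaw": 0.0}], squeeze=60)

```text
t: 41.7
ee_pos: [0.6839, 0.1594, 0.2876]
eef_rot: [[-0.997, 0.077, 0.011], [0.078, 0.997, 0.012], [-0.011, 0.013, -1.0]]
wrist_force: [0.4, -0.5, -1.3]
grip_width: 0.0257
```

Run:
```python
from h import *
s,st,P=wjars('w21.png')
t=snap('side','side9.png')
```

```text
st 41.7 [0.6839 0.1594 0.2876] F [ 0.4 -0.5 -1.3] w 0.0257
```

View pics/side9.png

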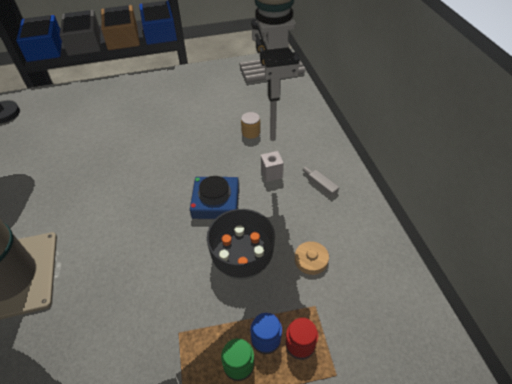

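Call:
send_rows(commands=[{"x": -20,"y": -35,"z": 0,"spin": 0,"jaw": 0.0},{"x": -45,"y": -76,"z": 0,"spin": 0,"jaw": 0.0},{"x": -72,"y": -122,"z": 0,"spin": 0,"jaw": 0.0},{"x": -99,"y": -167,"z": 0,"spin": 0,"jaw": 0.0},{"x": -125,"y": -212,"z": 0,"spin": 0,"jaw": 0.0},{"x": -140,"y": -238,"z": 0,"spin": 0,"jaw": 0.0},{"x": -146,"y": -247,"z": 0,"spin": 0,"jaw": 0.0},{"x": -146,"y": -247,"z": 0,"spin": 0,"jaw": 0.0}])

```text
t: 42.8
ee_pos: [0.538, -0.0873, 0.2869]
eef_rot: [[-0.997, 0.078, 0.011], [0.078, 0.997, 0.013], [-0.01, 0.013, -1.0]]
wrist_force: [0.0, 0.7, -0.6]
grip_width: 0.0258
```

Run:
```python
from h import *
s,st,P=wjars('w22.png'); print(st['joints'],st['eef_rot'])
t=snap('side','side10.png')
```

```text
red centre [ 0.6053 -0.3238] mean [ 0.6061 -0.3229] rad 0.0306 z 0.0763 bbox [38, 218, 50, 44, 1656]
green centre [ 0.4756 -0.3287] mean [ 0.4752 -0.3291] rad 0.0299 z 0.0762 bbox [4, 108, 55, 48, 2081]
blue centre [ 0.5414 -0.2938] mean [ 0.5406 -0.294 ] rad 0.0293 z 0.076 bbox [50, 163, 51, 46, 1779]
st 42.8 [ 0.538  -0.0873  0.2869] F [ 0.   0.7 -0.6] w 0.0258
[ 0.18117691  0.40497086 -0.09022116  1.73685742  0.02615981  0.99129895
  1.57701744] [[-0.9969037   0.07780435  0.01137987]
 [ 0.07794575  0.99687848  0.01255989]
 [-0.01036713  0.01340802 -0.99985636]]
```

View pics/w22.png

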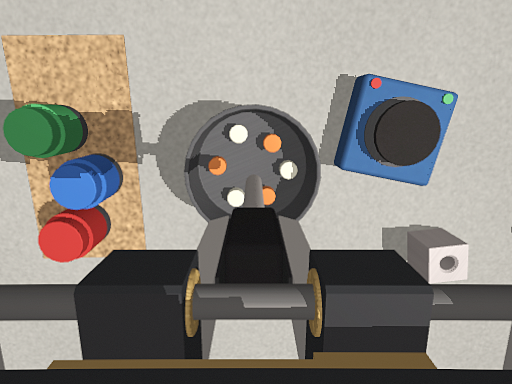

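View pics/side10.png

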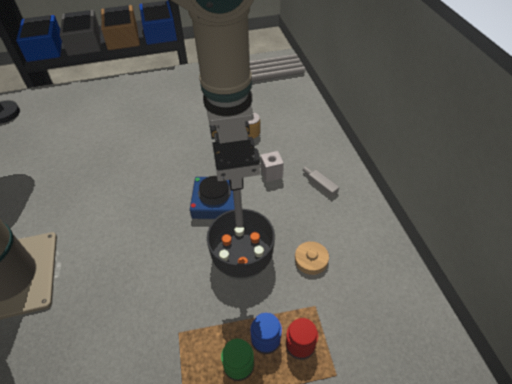

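The stirrer is centred over the bowl, so I'll lower it in the empty middle to a tip height of about 4 mm above the floor.

Call:
send_rows(commands=[{"x": 0,"y": 0,"z": -25,"spin": 0,"jaw": 0.0},{"x": 0,"y": 0,"z": -50,"spin": 0,"jaw": 0.0},{"x": 0,"y": 0,"z": -70,"spin": 0,"jaw": 0.0},{"x": 0,"y": 0,"z": -80,"spin": 0,"jaw": 0.0},{"x": 0,"y": 0,"z": -84,"spin": 0,"jaw": 0.0},{"x": 0,"y": 0,"z": -86,"spin": 0,"jaw": 0.0},{"x": 0,"y": 0,"z": -86,"spin": 0,"jaw": 0.0},{"x": 0,"y": 0,"z": -86,"spin": 0,"jaw": 0.0}])

```text
t: 43.9
ee_pos: [0.539, -0.0859, 0.2014]
eef_rot: [[-0.997, 0.075, 0.013], [0.076, 0.997, 0.013], [-0.012, 0.014, -1.0]]
wrist_force: [-0.3, -0.4, -1.1]
grip_width: 0.0256
```

```bash
cat > stir.py <<'E'
import sys
from h import *
# stir.py R a0 step(deg) : rows from measured pose
R,a0,stp=map(float,sys.argv[1:4]); zt=float(sys.argv[4]) if len(sys.argv)>4 else .2
R0=float(sys.argv[5]) if len(sys.argv)>5 else R
st=r.state(); p=np.array(st['ee_pos']); z=np.array(st['eef_rot'])[:,2]
tip=p+.1603*z; c=np.array([.539,-.0855])
print('t',round(st['t'],2),'tip',np.round(tip-[*c,.036],4),'rad',np.hypot(*(tip[:2]-c)),'ang',np.degrees(np.arctan2(tip[1]-c[1],tip[0]-c[0])),'F',np.round(st['wrist_force'],1),'w',st['grip_width'])
for i in range(1,9):
    a=np.radians(a0+stp*i); rr=R0+(R-R0)*i/8
    d=np.r_[c+rr*np.array([np.cos(a),np.sin(a)])-tip[:2]]*1000
    print(np.round(d).astype(int).tolist(),round((zt-p[2])*1000))
E
python3 stir.py 43 -60 22.5 .2 12
```

```text
t 43.9 tip [0.0021 0.0017 0.0051] rad 0.0026748833562190814 ang 38.678647066231534 F [-0.3 -0.4 -1.1] w 0.02563849667546926
[12592, -9666] -1
[19075, -5113] -1
[23421, 3082] -1
[23814, 13748] -1
[19098, 24890] -1
[9121, 34047] -1
[-5109, 38789] -1
[-21502, 37237] -1
```

```bash
python3 stir.py .043 -60 22.5 .2 .012
```

```text
t 43.9 tip [0.0021 0.0017 0.0051] rad 0.0026748833562190814 ang 38.678647066231534 F [-0.3 -0.4 -1.1] w 0.02563849667546926
[11, -11] -1
[17, -7] -1
[21, 1] -1
[22, 12] -1
[17, 23] -1
[7, 32] -1
[-7, 37] -1
[-24, 36] -1
```

Call:
send_rows(commands=[{"x": 11,"y": -11,"z": -1,"spin": 0,"jaw": 0.0},{"x": 17,"y": -7,"z": -1,"spin": 0,"jaw": 0.0},{"x": 21,"y": 1,"z": -1,"spin": 0,"jaw": 0.0},{"x": 22,"y": 12,"z": -1,"spin": 0,"jaw": 0.0},{"x": 17,"y": 23,"z": -1,"spin": 0,"jaw": 0.0},{"x": 7,"y": 32,"z": -1,"spin": 0,"jaw": 0.0},{"x": -7,"y": 37,"z": -1,"spin": 0,"jaw": 0.0},{"x": -24,"y": 36,"z": -1,"spin": 0,"jaw": 0.0}])

```text
t: 44.9
ee_pos: [0.5146, -0.0505, 0.2008]
eef_rot: [[-0.997, 0.075, 0.014], [0.075, 0.997, 0.011], [-0.013, 0.012, -1.0]]
wrist_force: [0.0, -1.3, -0.8]
grip_width: 0.0257
```

```bash
python3 stir.py .043 120 22.5 .2
```

```text
t 44.9 tip [-0.0221  0.0368  0.0045] rad 0.04296403668159218 ang 121.03009087704788 F [ 0.  -1.3 -0.8] w 0.025698877988105308
[-12, -11] -1
[-19, -26] -1
[-20, -42] -1
[-15, -58] -1
[-4, -71] -1
[11, -78] -1
[28, -79] -1
[44, -74] -1
```

Call:
send_rows(commands=[{"x": -12,"y": -11,"z": -1,"spin": 0,"jaw": 0.0},{"x": -19,"y": -26,"z": -1,"spin": 0,"jaw": 0.0},{"x": -20,"y": -42,"z": -1,"spin": 0,"jaw": 0.0},{"x": -15,"y": -58,"z": -1,"spin": 0,"jaw": 0.0},{"x": -4,"y": -71,"z": -1,"spin": 0,"jaw": 0.0},{"x": 11,"y": -78,"z": -1,"spin": 0,"jaw": 0.0},{"x": 28,"y": -79,"z": -1,"spin": 0,"jaw": 0.0},{"x": 44,"y": -74,"z": -1,"spin": 0,"jaw": 0.0}])

```text
t: 45.9
ee_pos: [0.5552, -0.1239, 0.1982]
eef_rot: [[-0.997, 0.076, 0.004], [0.076, 0.997, 0.015], [-0.003, 0.015, -1.0]]
wrist_force: [-2.4, 3.9, 0.5]
grip_width: 0.0259
```

```bash
python3 stir.py .043 -60 22.5 .2; python3 -c "
from h import *
s=snap('side','side11.png')
for x in media(s): print(x)"
```

```text
t 45.9 tip [ 0.0169 -0.036   0.002 ] rad 0.03978282996236301 ang -64.91430201983468 F [-2.4  3.9  0.5] w 0.025874293725422985
[17, 10] 2
[25, 25] 2
[26, 42] 2
[20, 58] 2
[9, 70] 2
[-6, 78] 2
[-22, 79] 2
[-38, 73] 2
('o', [0.586, -0.066, 0.053], 49, [0.052])
('o', [0.492, -0.102, 0.053], 42, [0.05])
('w', [0.578, -0.111, 0.053], 63, [0.047])
```

View pics/side11.png

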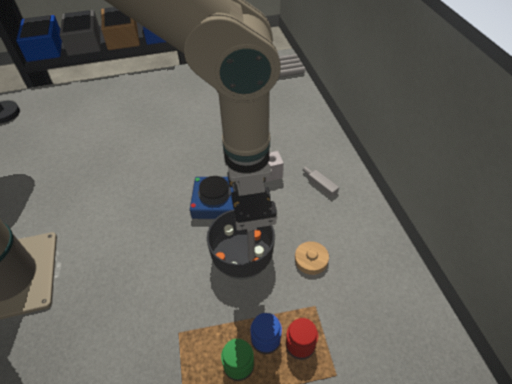

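Call:
send_rows(commands=[{"x": 17,"y": 10,"z": 2,"spin": 0,"jaw": 0.0},{"x": 25,"y": 25,"z": 2,"spin": 0,"jaw": 0.0},{"x": 26,"y": 42,"z": 2,"spin": 0,"jaw": 0.0},{"x": 20,"y": 58,"z": 2,"spin": 0,"jaw": 0.0},{"x": 9,"y": 70,"z": 2,"spin": 0,"jaw": 0.0},{"x": -6,"y": 78,"z": 2,"spin": 0,"jaw": 0.0},{"x": -22,"y": 79,"z": 2,"spin": 0,"jaw": 0.0},{"x": -38,"y": 73,"z": 2,"spin": 0,"jaw": 0.0}])

```text
t: 46.95
ee_pos: [0.5231, -0.05, 0.2017]
eef_rot: [[-0.997, 0.072, 0.017], [0.072, 0.997, 0.013], [-0.016, 0.014, -1.0]]
wrist_force: [2.2, -4.0, -0.9]
grip_width: 0.0257
```

```bash
python3 stir.py .043 120 22.5 .2
```

```text
t 46.95 tip [-0.0131  0.0375  0.0055] rad 0.03974255586227538 ang 109.27097316678083 F [ 2.2 -4.  -0.9] w 0.025707821762406994
[-21, -11] -2
[-28, -26] -2
[-30, -43] -2
[-24, -59] -2
[-13, -72] -2
[2, -79] -2
[19, -80] -2
[35, -75] -2
```

Call:
send_rows(commands=[{"x": -21,"y": -11,"z": -2,"spin": 0,"jaw": 0.0},{"x": -28,"y": -26,"z": -2,"spin": 0,"jaw": 0.0},{"x": -30,"y": -43,"z": -2,"spin": 0,"jaw": 0.0},{"x": -24,"y": -59,"z": -1,"spin": 0,"jaw": 0.0},{"x": -13,"y": -72,"z": -1,"spin": 0,"jaw": 0.0},{"x": 2,"y": -79,"z": -1,"spin": 0,"jaw": 0.0},{"x": 19,"y": -80,"z": -1,"spin": 0,"jaw": 0.0},{"x": 35,"y": -75,"z": -1,"spin": 0,"jaw": 0.0}])

```text
t: 47.95
ee_pos: [0.5562, -0.1255, 0.1996]
eef_rot: [[-0.997, 0.074, 0.01], [0.074, 0.997, 0.014], [-0.009, 0.015, -1.0]]
wrist_force: [-3.7, 2.7, 0.9]
grip_width: 0.0258
```

```bash
python3 stir.py .043 -60 22.5 .2
```

```text
t 47.95 tip [ 0.0187 -0.0378  0.0033] rad 0.04215962082770161 ang -63.63936247290129 F [-3.7  2.7  0.9] w 0.0257681360674872
[15, 12] 0
[23, 27] 0
[24, 43] 0
[19, 59] 0
[7, 72] 0
[-8, 79] 0
[-24, 80] 0
[-40, 75] 0
```

Call:
send_rows(commands=[{"x": 15,"y": 12,"z": 0,"spin": 0,"jaw": 0.0},{"x": 23,"y": 27,"z": 0,"spin": 0,"jaw": 0.0},{"x": 24,"y": 43,"z": 0,"spin": 0,"jaw": 0.0},{"x": 19,"y": 59,"z": 0,"spin": 0,"jaw": 0.0},{"x": 7,"y": 72,"z": 0,"spin": 0,"jaw": 0.0},{"x": -8,"y": 79,"z": 0,"spin": 0,"jaw": 0.0},{"x": -24,"y": 80,"z": 0,"spin": 0,"jaw": 0.0},{"x": -40,"y": 75,"z": 0,"spin": 0,"jaw": 0.0}])

```text
t: 48.95
ee_pos: [0.5174, -0.0497, 0.2006]
eef_rot: [[-0.997, 0.072, 0.016], [0.072, 0.997, 0.014], [-0.015, 0.015, -1.0]]
wrist_force: [5.7, -3.4, 0.3]
grip_width: 0.0259
```

```bash
python3 stir.py .043 120 22.5 .2
```

```text
t 48.95 tip [-0.0191  0.0381  0.0043] rad 0.04257581731687682 ang 116.64286269289447 F [ 5.7 -3.4  0.3] w 0.02593494744750874
[-15, -12] -1
[-22, -27] -1
[-24, -44] -1
[-18, -60] -1
[-7, -72] -1
[8, -80] -1
[25, -81] -1
[41, -75] -1
```

Call:
send_rows(commands=[{"x": -15,"y": -12,"z": -1,"spin": 0,"jaw": 0.0},{"x": -22,"y": -27,"z": -1,"spin": 0,"jaw": 0.0},{"x": -24,"y": -44,"z": -1,"spin": 0,"jaw": 0.0},{"x": -18,"y": -60,"z": 0,"spin": 0,"jaw": 0.0},{"x": -7,"y": -72,"z": 0,"spin": 0,"jaw": 0.0},{"x": 8,"y": -80,"z": 0,"spin": 0,"jaw": 0.0},{"x": 25,"y": -81,"z": 0,"spin": 0,"jaw": 0.0},{"x": 41,"y": -75,"z": 0,"spin": 0,"jaw": 0.0}])

```text
t: 49.95
ee_pos: [0.559, -0.1256, 0.2002]
eef_rot: [[-0.997, 0.073, 0.015], [0.074, 0.997, 0.014], [-0.014, 0.015, -1.0]]
wrist_force: [-3.3, 2.2, 2.5]
grip_width: 0.0256
```

```bash
python3 stir.py .043 -60 22.5 .2
python3 - <<'E'
from h import *
s,st,P=wjars('w23.png')
for x in media(s,st): print(x)
E
```

```text
t 49.95 tip [ 0.0224 -0.0379  0.0039] rad 0.04401242546227293 ang -59.39773577031259 F [-3.3  2.2  2.5] w 0.02557947871297932
[12, 12] 0
[19, 27] 0
[20, 43] 0
[15, 59] 0
[4, 72] 0
[-11, 79] 0
[-28, 81] 0
[-44, 75] 0
red centre [ 0.607  -0.3222] mean [ 0.6062 -0.3228] rad 0.0306 z 0.0762 bbox [14, 223, 65, 56, 2782]
green centre [ 0.4766 -0.3251] mean [ 0.4776 -0.3176] rad 0.0271 z 0.076 bbox [0, 75, 40, 66, 2060]
blue centre [ 0.5417 -0.2934] mean [ 0.5406 -0.294 ] rad 0.0297 z 0.0761 bbox [28, 151, 68, 60, 3105]
st 49.95 [ 0.559  -0.1256  0.2002] F [-3.3  2.2  2.5] w 0.0256
('o', [0.505, -0.131, 0.052], 417, [0.056])
('o', [0.553, -0.031, 0.052], 465, [0.056])
('o', [0.576, -0.137, 0.052], 84, [0.064])
('w', [0.494, -0.054, 0.052], 466, [0.055])
('w', [0.537, -0.143, 0.052], 425, [0.058])
('w', [0.592, -0.064, 0.052], 422, [0.058])
```

View pics/w23.png

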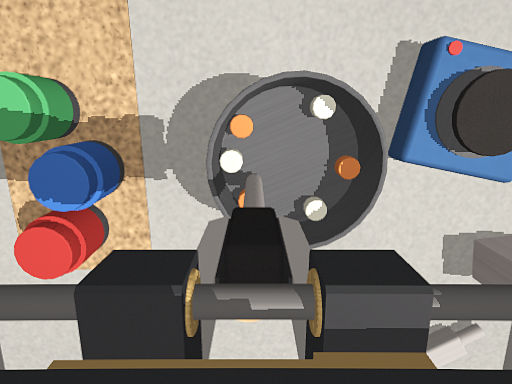

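All six pieces lie at least 28 mm from every starting spot of their colour, and the tip made more than 2.5 turns at about 40–44 mm radius, 2–5 mm above the floor. Withdrawing through the middle.

Call:
send_rows(commands=[{"x": -8,"y": 14,"z": 0,"spin": 0,"jaw": 0.0},{"x": -16,"y": 27,"z": 0,"spin": 0,"jaw": 0.0},{"x": -22,"y": 38,"z": 5,"spin": 0,"jaw": 0.0},{"x": -22,"y": 38,"z": 20,"spin": 0,"jaw": 0.0},{"x": -22,"y": 38,"z": 45,"spin": 0,"jaw": 0.0},{"x": -22,"y": 38,"z": 70,"spin": 0,"jaw": 0.0},{"x": -22,"y": 38,"z": 90,"spin": 0,"jaw": 0.0},{"x": -22,"y": 38,"z": 90,"spin": 0,"jaw": 0.0}])

```text
t: 51.0
ee_pos: [0.5395, -0.0861, 0.2924]
eef_rot: [[-0.997, 0.072, 0.02], [0.072, 0.997, 0.015], [-0.019, 0.016, -1.0]]
wrist_force: [0.3, -0.3, -1.3]
grip_width: 0.0256
```

Run:
```python
from h import *
s,st,P=wjars('w24.png')
for x in media(s,st): print(x)
print(np.round(st['eef_rot'],4))
```

```text
red centre [ 0.6058 -0.3229] mean [ 0.606  -0.3226] rad 0.0306 z 0.0763 bbox [39, 213, 48, 44, 1632]
green centre [ 0.4751 -0.329 ] mean [ 0.4752 -0.3291] rad 0.0298 z 0.0761 bbox [4, 103, 55, 49, 2060]
blue centre [ 0.5415 -0.294 ] mean [ 0.5406 -0.2941] rad 0.0292 z 0.0761 bbox [50, 159, 50, 46, 1746]
st 51.0 [ 0.5395 -0.0861  0.2924] F [ 0.3 -0.3 -1.3] w 0.0256
('o', [0.505, -0.13, 0.052], 255, [0.056])
('o', [0.553, -0.031, 0.052], 254, [0.056])
('o', [0.579, -0.128, 0.052], 259, [0.058])
('w', [0.493, -0.054, 0.052], 252, [0.055])
('w', [0.537, -0.143, 0.052], 251, [0.057])
('w', [0.59, -0.062, 0.052], 178, [0.057])
[[-0.9972  0.0719  0.0198]
 [ 0.0722  0.9973  0.0149]
 [-0.0186  0.0163 -0.9997]]
```

View pics/w24.png

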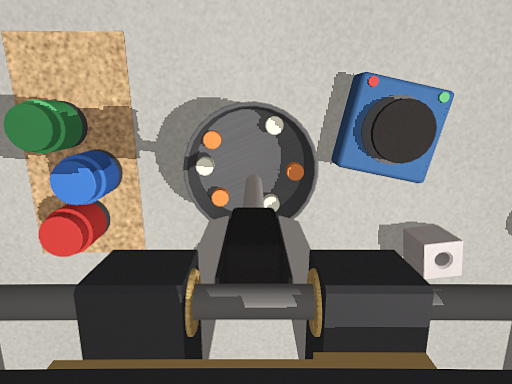

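Call:
send_rows(commands=[{"x": 20,"y": 34,"z": 0,"spin": 0,"jaw": 0.0},{"x": 45,"y": 77,"z": 0,"spin": 0,"jaw": 0.0},{"x": 70,"y": 120,"z": 0,"spin": 0,"jaw": 0.0},{"x": 95,"y": 163,"z": 0,"spin": 0,"jaw": 0.0},{"x": 118,"y": 203,"z": 0,"spin": 0,"jaw": 0.0},{"x": 135,"y": 232,"z": 0,"spin": 0,"jaw": 0.0},{"x": 142,"y": 245,"z": 0,"spin": 0,"jaw": 0.0},{"x": 142,"y": 245,"z": 0,"spin": 0,"jaw": 0.0}])

```text
t: 52.05
ee_pos: [0.6801, 0.1592, 0.29]
eef_rot: [[-0.997, 0.071, 0.015], [0.071, 0.997, 0.015], [-0.014, 0.016, -1.0]]
wrist_force: [-1.1, -0.4, -1.2]
grip_width: 0.0254
```

Call:
send_rows(commands=[{"x": 0,"y": 0,"z": -10,"spin": 0,"jaw": 0.0},{"x": 0,"y": 0,"z": -20,"spin": 0,"jaw": 0.0},{"x": 0,"y": 0,"z": -30,"spin": 0,"jaw": 0.0},{"x": 0,"y": 0,"z": -40,"spin": 0,"jaw": 0.0},{"x": 0,"y": 0,"z": -47,"spin": 0,"jaw": 0.0},{"x": 0,"y": 0,"z": -50,"spin": 0,"jaw": 0.0},{"x": 0,"y": 0,"z": -50,"spin": 0,"jaw": 0.0},{"x": 0,"y": 0,"z": -50,"spin": 0,"jaw": 0.0}])

```text
t: 53.05
ee_pos: [0.6803, 0.1593, 0.2404]
eef_rot: [[-0.997, 0.071, 0.016], [0.071, 0.997, 0.015], [-0.015, 0.016, -1.0]]
wrist_force: [-0.6, 0.2, -1.6]
grip_width: 0.0257
```

```bash
cat > ins.py <<'E'
from h import *
import sys
s,st,P=wjars(sys.argv[1]); z=np.array(st['eef_rot'])[:,2]; p=np.array(st['ee_pos'])
tgt=np.array([.6833,.1591])-.1603*(z[:2]-np.array([.0085,.011]))
print('z',z,'shift mm',np.round((tgt-p[:2])*1000,1),'tip z',p[2]-.1603)
E
python3 ins.py w25.png
```

```text
st 53.05 [0.6803 0.1593 0.2404] F [-0.6  0.2 -1.6] w 0.0257
z [ 0.01602525  0.0148301  -0.9997616 ] shift mm [ 1.8 -0.8] tip z 0.08005693631167199
```

View pics/w25.png

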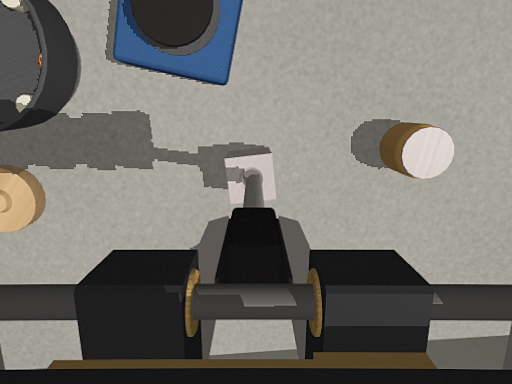

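Call:
send_rows(commands=[{"x": 2,"y": -1,"z": 0,"spin": 0,"jaw": 0.0},{"x": 2,"y": -1,"z": -4,"spin": 0,"jaw": 0.0},{"x": 2,"y": -1,"z": -10,"spin": 0,"jaw": 0.0},{"x": 2,"y": -1,"z": -16,"spin": 0,"jaw": 0.0},{"x": 2,"y": -1,"z": -20,"spin": 0,"jaw": 0.0},{"x": 2,"y": -1,"z": -24,"spin": 0,"jaw": 0.0},{"x": 2,"y": -1,"z": -28,"spin": 0,"jaw": 0.0},{"x": 2,"y": -1,"z": -30,"spin": 0,"jaw": 0.0}])

```text
t: 54.1
ee_pos: [0.6823, 0.1583, 0.2101]
eef_rot: [[-0.997, 0.071, 0.016], [0.071, 0.997, 0.015], [-0.015, 0.016, -1.0]]
wrist_force: [0.1, -1.0, -0.4]
grip_width: 0.0258
```

```bash
python3 ins.py w26.png
```

```text
st 54.1 [0.6823 0.1583 0.2101] F [ 0.1 -1.  -0.4] w 0.0258
z [ 0.01585301  0.01479588 -0.99976485] shift mm [-0.2  0.2] tip z 0.04979755391036636
```

The tip is 10 mm into the hole with no contact force. I'll go on down to near the hole floor.

Call:
send_rows(commands=[{"x": 0,"y": 0,"z": -6,"spin": 0,"jaw": 0.0},{"x": 0,"y": 0,"z": -12,"spin": 0,"jaw": 0.0},{"x": 0,"y": 0,"z": -18,"spin": 0,"jaw": 0.0},{"x": 0,"y": 0,"z": -24,"spin": 0,"jaw": 0.0},{"x": 0,"y": 0,"z": -30,"spin": 0,"jaw": 0.0},{"x": 0,"y": 0,"z": -35,"spin": 0,"jaw": 0.0},{"x": 0,"y": 0,"z": -38,"spin": 0,"jaw": 0.0},{"x": 0,"y": 0,"z": -38,"spin": 0,"jaw": 0.0}])

```text
t: 55.15
ee_pos: [0.6821, 0.1583, 0.1717]
eef_rot: [[-0.997, 0.071, 0.015], [0.071, 0.997, 0.015], [-0.014, 0.016, -1.0]]
wrist_force: [-0.3, -0.2, -0.4]
grip_width: 0.0258
```

```bash
python3 ins.py w27.png
```

```text
st 55.15 [0.6821 0.1583 0.1717] F [-0.3 -0.2 -0.4] w 0.0258
z [ 0.01522459  0.01462086 -0.9997772 ] shift mm [0.2 0.3] tip z 0.011380409153677773
```

Down 1 mm more, then open.

Call:
send_rows(commands=[{"x": 0,"y": 0,"z": -1,"spin": 0,"jaw": 0.0},{"x": 0,"y": 0,"z": -1,"spin": 0,"jaw": 0.0},{"x": 0,"y": 0,"z": -1,"spin": 0,"jaw": 0.35},{"x": 0,"y": 0,"z": -1,"spin": 0,"jaw": 0.5},{"x": 0,"y": 0,"z": -1,"spin": 0,"jaw": 0.75},{"x": 0,"y": 0,"z": -1,"spin": 0,"jaw": 0.75},{"x": 0,"y": 0,"z": -1,"spin": 0,"jaw": 0.75},{"x": 0,"y": 0,"z": -1,"spin": 0,"jaw": 0.75}])

```text
t: 56.2
ee_pos: [0.6822, 0.1583, 0.1709]
eef_rot: [[-0.997, 0.071, 0.016], [0.071, 0.997, 0.015], [-0.015, 0.016, -1.0]]
wrist_force: [0.3, 0.5, -0.7]
grip_width: 0.0703
```

Call:
send_rows(commands=[{"x": 0,"y": 0,"z": 20,"spin": 0,"jaw": 0.75},{"x": 0,"y": 0,"z": 50,"spin": 0,"jaw": 0.75},{"x": 0,"y": 0,"z": 80,"spin": 0,"jaw": 0.75},{"x": 0,"y": 0,"z": 110,"spin": 0,"jaw": 0.75},{"x": 0,"y": 0,"z": 120,"spin": 0,"jaw": 0.75},{"x": -30,"y": 40,"z": 120,"spin": 0,"jaw": 0.75},{"x": -70,"y": 90,"z": 120,"spin": 0,"jaw": 0.75},{"x": -110,"y": 140,"z": 120,"spin": 0,"jaw": 0.75}])

```text
t: 57.2
ee_pos: [0.5725, 0.2969, 0.2898]
eef_rot: [[-0.997, 0.072, 0.014], [0.072, 0.997, 0.014], [-0.013, 0.015, -1.0]]
wrist_force: [-0.8, 0.7, -0.1]
grip_width: 0.0706
```

Call:
send_rows(commands=[{"x": -40,"y": 30,"z": 0,"spin": 0,"jaw": 0.75},{"x": -80,"y": 60,"z": 0,"spin": 0,"jaw": 0.75},{"x": -120,"y": 90,"z": 0,"spin": 0,"jaw": 0.75},{"x": -150,"y": 110,"z": 0,"spin": 0,"jaw": 0.75},{"x": -150,"y": 110,"z": 0,"spin": 0,"jaw": 0.75},{"x": -150,"y": 110,"z": 0,"spin": 0,"jaw": 0.75},{"x": -150,"y": 110,"z": 0,"spin": 0,"jaw": 0.75},{"x": -150,"y": 110,"z": 0,"spin": 0,"jaw": 0.75}])

```text
t: 58.2
ee_pos: [0.4235, 0.4059, 0.2896]
eef_rot: [[-0.997, 0.074, 0.014], [0.074, 0.997, 0.014], [-0.013, 0.015, -1.0]]
wrist_force: [-0.5, -0.2, -0.3]
grip_width: 0.0706
```

Run:
```python
from h import *
for n in('top','side'):
    s=snap(n,n+'_end.png'); P=cloud(s); print(n)
    for c,v in jars(s,zmat=.003).items(): print(c,np.round(v[0],4),round(v[2],4))
    for x in media(s): print(x)
    m=(abs(P[...,2]-.2)<.008)&(np.hypot(P[...,0]-.683,P[...,1]-.157)<.05)
    print('handle',onplane(s,np.argwhere(m)[:,::-1],.2).mean(0),m.sum(),P[...,2][m].mean())
```

```text
top
red [ 0.6045 -0.3227  0.076 ] 0.0768
green [ 0.4735 -0.3287  0.076 ] 0.0772
blue [ 0.5402 -0.2946  0.076 ] 0.0772
('o', [0.577, -0.128, 0.053], 62, [0.058])
('o', [0.551, -0.031, 0.053], 51, [0.056])
('o', [0.503, -0.132, 0.053], 70, [0.058])
('w', [0.536, -0.143, 0.054], 53, [0.058])
('w', [0.494, -0.057, 0.053], 37, [0.052])
handle [0.68270626 0.15856225 0.2       ] 163 0.2006935688431126
side
red [ 0.6084 -0.3273  0.076 ] 0.0767
green [ 0.4771 -0.3338  0.076 ] 0.0768
blue [ 0.5428 -0.2982  0.076 ] 0.0765
('o', [0.554, -0.032, 0.052], 61, [0.055])
('w', [0.591, -0.066, 0.053], 34, [0.056])
('w', [0.496, -0.055, 0.053], 46, [0.052])
handle [0.68511973 0.15445705 0.2       ] 100 0.19920309854453838
```

View pics/top_end.png

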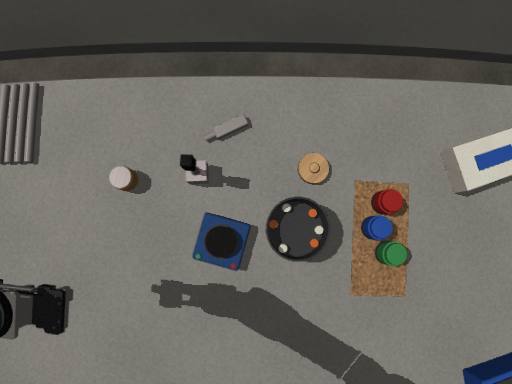

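View pics/side_end.png

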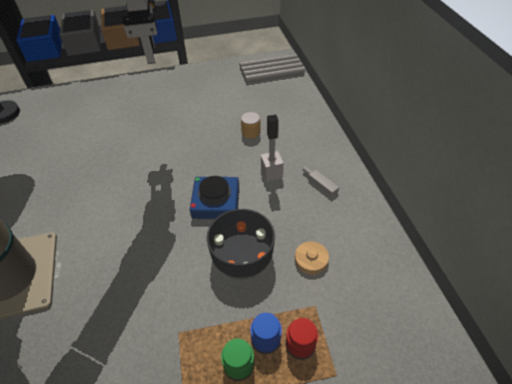

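All checks are good: three jars upright and at least 19 mm inside the mat edges, six pieces in the bowl, the stirrer in its stand, the mixer empty and the bystanders unmoved. Handing in.

```bash
python3 -c "
from h import *
print(workorder.hand_in(), r.state()['t'])"
```

```text
the job is handed in; nothing more can be done
the job is handed in; nothing more can be done
```

I did the whole job and handed it in at about 58 s of the 208 s allowed.

**Jars:** Red, green and blue were there, with no yellow. I held each one upright on the middle of the pad in that order. The pad was pressed fully down for 2–3 s each time, with the lid at 0.123 m and a push of mostly 22–33 N. The green jar's push briefly peaked at 55 N.

**Knocked jar:** Green was knocked aside on the mat while I was carrying blue. It stayed upright and well within the mat, so I set blue between green and red. The last views show all three standing, at least about 19 mm inside the mat's edges and about 10 mm apart.

**Stirring:** I made about three turns, of which about 2.5 were at 40–44 mm radius, with the tip 2–5.5 mm above the bowl's floor. All six pieces were in the bowl after stirring, each at least 28 mm from any starting spot of its colour. Same-coloured pieces can't be told apart, so I checked each against every start of its colour.

**Finish:** The stirrer is back in its stand, with its handle top at 0.20 m and within 1 mm of where it began. The mixer is empty, and the felt wheel, brass tin and steel part look unmoved in both views.

**Disagreements:** The side camera reads a steady 3–5 mm off the top and wrist cameras, so I relied on the top and wrist readings. In the last check the top view picked out only five pieces and the side view three. The wrist view after stirring had found all six, and I counted six by eye in the last top picture.

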